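# Clean, load and balance a counterweight beam

### The job

Brush out the counterweight beam's upright tube where it stands: take the tube brush, push it to the bottom three times, drawing it up most of the tube's height after each, and stand it back in its holder. Then drop every loose steel slug on the bench into the tube, the beam still standing on the bench. Last, lay the loaded beam across the raised middle edge of the balancing stand at its balance point, so that it rests level and still on that edge alone, clear of both catch posts, and let go, leaving the bolt, the nut and the tape measure alone.

Things in the scene. Friction and masses are not known exactly. Their poses are not given: they have to be found in the camera images.
- beam: loose beam: wooden bar 30 mm wide and tall, y = -155 to +155 mm, underside 45 mm up; upright tube at y = -170 and a leg (50 x 30) topped by a dark steel block (44 x 36 x 34) at y = +170 are its feet. Origin: half length, level of the feet; z up. Grip across the 30 mm width. Empty 0.57 kg (+-20 %), centre of mass y = +55, z = 57 mm; each slug draws the balance point towards the tube
- tube_mouth (a point): centre of the open mouth of the beam's aluminium tube, at (0, -170, 144) mm of the beam, axes as the beam's. Tube outside diameter 39 mm, bore 31 mm, flared over the top 14 mm to a 41 mm bore (49 mm outside), inner floor 6 mm above the bench, foot flange 52 mm across. It holds up to five slugs, one upon another
- stand: fixed steel balancing stand, base 70 x 190 x 10 mm. In its middle a blade with a flat top edge, 16 mm wide along the stand's y, 54 mm long along its x. At y = -75 and +75 mm catch posts 14 mm wide, 54 mm long, 77 mm tall: a beam laid along the stand's y out of balance tips about 0.11 rad onto one post. Origin: centre of the underside, z up
- edge (a point): centre of the top of the stand's middle edge, 85 mm above the bench; axes as the stand's. A beam just set free on it may rock a few hundredths of a radian for some seconds before it comes to rest
- tube_brush: loose stiff tube brush standing upright in its holder, bristles down: bristle head 26 mm across from 0 to 52 mm, steel stem 8 mm across to 120 mm, round wooden handle 22 mm across from 120 to 187 mm. Origin: centre of the bristle end; z up along it towards the handle. 80 g
- holder: fixed grey brush holder: a cup, outside diameter 37 mm, bore 29 mm, flared over the top 16 mm to a 41 mm bore, mouth 76 mm and inner floor 6 mm above the bench, on a plate 70 x 70 x 6 mm. Origin: centre of the underside, z up
- slug_0: plain steel cylinder slug, diameter 28 mm, 26 mm tall, edges chamfered 3 mm, standing on end on the bench; all slugs alike, about 80 g each (each may be up to 15 % lighter or heavier). Origin: centre of its underside, z up along its axis. May be absent
- slug_1: plain steel cylinder slug, diameter 28 mm, 26 mm tall, edges chamfered 3 mm, standing on end on the bench; all slugs alike, about 80 g each (each may be up to 15 % lighter or heavier). Origin: centre of its underside, z up along its axis. May be absent
- slug_2: plain steel cylinder slug, diameter 28 mm, 26 mm tall, edges chamfered 3 mm, standing on end on the bench; all slugs alike, about 80 g each (each may be up to 15 % lighter or heavier). Origin: centre of its underside, z up along its axis. May be absent
- slug_3: plain steel cylinder slug, diameter 28 mm, 26 mm tall, edges chamfered 3 mm, standing on end on the bench; all slugs alike, about 80 g each (each may be up to 15 % lighter or heavier). Origin: centre of its underside, z up along its axis. May be absent
- slug_4: plain steel cylinder slug, diameter 28 mm, 26 mm tall, edges chamfered 3 mm, standing on end on the bench; all slugs alike, about 80 g each (each may be up to 15 % lighter or heavier). Origin: centre of its underside, z up along its axis. May be absent
- bolt: bystander: rusty M16 bolt standing on its head, 24 x 27 x 80 mm, origin under its head; leave alone
- nut: bystander: rusty hexagon nut 30 x 34 x 16 mm lying flat, origin under its centre; leave alone
- tape: bystander: tape measure 36 x 95 x 62 mm, origin under its centre; leave alone

How it is judged:
By the outcome, as a careful person would: the job done as asked, in the order asked, and still so for the second after the job is handed in, with the robot touching nothing.
Of slug_0, slug_1, slug_2, slug_3, slug_4 only 3 to 5 are there at a start; the rules pass over those that are not, and their reading is None.
At some moment in a run one of slug_0, slug_1, slug_2, slug_3, slug_4 may be knocked a few centimetres aside while the robot is not near it.
It also fails if it takes over 210 s, if anything falls off the work surface, if the arm or the gripper's body presses on something with over 40 N, if the wrist force passes 120 N, or if a joint passes its speed limit or range.

### The arm

A 6-joint arm with a two-finger parallel gripper is mounted at the origin on a cart in front of the work surface, level with it; the furniture and walls round the work are solid. World frame = base frame: x ahead of the robot, y to its left, z up, the work surface at z = 0. Lengths are in m, angles in rad, forces in N, time in s.
With the tool pointing down it reaches from about 0.425 to 0.95 m from the base axis. Payload 3.5 kg.
Tool frame: the origin (TCP) lies midway between the tips of the shut fingers; the grasp point (between the pads) lies 19 mm behind it; z points along the fingers, y is the line along which they close (so a half turn about z gives the same grasp; the last joint's range is limited). The gripper opens to 85 mm and grips with 20 to 120 N. Pads are 22 mm wide; open, the fingers measure 114 mm over their backs; the gripper's body (76 mm by 85 mm) begins 54 mm behind the grasp point. The pads swing forward as they close: fully open they stand 13 mm farther back than shut.
Start: joints at [-1.308, 0.286, 1.577, -0, 1.279, -0.15], TCP at [0.271, -0.618, 0.231] pointing down, gripper open.
Joint ranges: [-2.77, 2.77], [-0.9, 2.22], [0.21, 2.48], [-1.53, 4.67], [0.24, 2.81], [-2.84, 2.84]. Speed limits (rad/s): [2.79, 2.79, 3.14, 3.14, 3.14, 3.14].

### API

Orientations are given as a unit quaternion [x, y, z, w].
In Python, from plant import ctrl gives the robot as it stands.
- The arm moves only by the tool send_rows, never from a script. Its argument "series" is a list that holds one entry, the list of rows, each a list of 7 numbers: the shift along the tool's x, y, z in cm, then the turn, a rotation vector about the tool's x, y, z in rad, then the opening, from -1 (shut) to 1 (fully open). In form: [[[x, y, z, rx, ry, rz, jaw], ...]]. A call has 1 to 10 rows; each row shifts and turns the commanded pose from where the row before left it, along the tool's axes as they then stand; what a row does not reach is not made up. A row lasts 1/8 s, in which the tool goes at most 62.5 mm and 10.7 degrees, less where a joint would pass 70% of its speed; a pose out of reach is approached as far as the arm can. A call is refused whole if a number of a shift passes 6.25 or a number of a turn 0.188, either way. A call with a gripper value outside its range is refused whole. The fingers move at their own pace and stop on an object; "force" is the grip in N (left out, the last holds). Time passes only in rows, so rows that do not move let the fingers close. It gives the time, the measured TCP pose, the force, the opening and the grip force at its end, in the units of the state.
- ctrl.get_state(): the state, without advancing time (a new reading comes with each control period).
- ctrl.read_camera(name): name is "scene" or "side" or "wrist"; returns a dict with "img" (384x512x3 uint8, red, green, blue), "fx", "fy", "cx", "cy" (pixels), "k1" (the pictures are not rectified: a ray, as slopes to the right and down, at radius r is drawn at 1 + k1 r^2 times it, then the intrinsics apply), "R" (3x3) and "t" (3): a world point X has camera coordinates R X + t; the wrist camera has in their place "hand_eye" (4x4, takes a point from camera to tool coordinates, whose origin is the TCP and whose axes are the flange's). Camera axes: x right, y down, z forward; pixel columns grow to the right and rows downward; lengths in m; the calibration is good to about 2 mm. A picture is of the moment at which its call begins: read the wrist's pose just before it. There is no depth.
- ctrl.sign_off(): hands the job in; it is judged then, once.
The state is a dict: "time": time; "qpos": joint angles; "dq": joint speeds; "joint_efforts": joint torques, N m; "eef_pos": TCP position; "tcp_rot": TCP orientation; "contact_force": force on the tool from outside, world axes, zero at the start; "wrist_torque": the same for the moment, N m; "opening": opening from 0.0 (shut) to 1.0 (fully open); "finger_force": force on a finger pad.
Only numpy, scipy, OpenCV 4.12 (cv2) and the standard library are available. Lean on these libraries where they do the work, as an engineer would, in place of code of your own. Each camera call takes 0.05 s, during which the arm holds its last target. There are 200 camera calls.

## Working session

There is one attempt and no reset: what is moved stays moved. The work goes in short steps, Python scripts to look and compute and a tool call to move; the robot and the scene stay as the last step left them, time stands still between calls to the robot, and variables do not carry over. Pictures are saved under pics/ and viewed, at most 16 in all, crops included, and the job is handed in when it is done.

Besides the shell and the picture viewer there is one more tool, called after "Emit:" by a JSON object that holds its "fn" and its "kwargs", one argument or row to a line. send_rows: Moves the arm, as the interface text tells. Its arguments: {"type":"object","properties":{"series":{"type":"array"},"force":{"type":"number"}},"required":["series"]}

```bash
mkdir -p pics; ls
cat > h.py <<'E'
import numpy as np, cv2
from plant import ctrl
from scipy.spatial.transform import Rotation as Ro
def cam(n):
    s=ctrl.get_state(); c=ctrl.read_camera(n)
    if 'hand_eye' in c:
        T=np.eye(4); T[:3,:3]=Ro.from_quat(s['tcp_rot']).as_matrix(); T[:3,3]=s['eef_pos']
        M=np.linalg.inv(T@np.array(c['hand_eye'])); c['R']=M[:3,:3]; c['t']=M[:3,3]
    return c
def save(c,n): cv2.imwrite('pics/'+n+'.png',c['img'][:,:,::-1])
def proj(c,X):
    p=np.array(c['R'])@np.array(X,float)+np.array(c['t']); a=p[:2]/p[2]; a=a*(1+c['k1']*(a@a))
    return np.array([c['fx']*a[0]+c['cx'],c['fy']*a[1]+c['cy']])
def ray(c,px):
    d=np.array([(px[0]-c['cx'])/c['fx'],(px[1]-c['cy'])/c['fy']]); u=d.copy()
    for _ in range(20): u=d/(1+c['k1']*(u@u))
    R=np.array(c['R']); v=R.T@np.array([u[0],u[1],1]); o=-R.T@np.array(c['t'])
    return o,v/np.linalg.norm(v)
def onz(c,px,z):
    o,v=ray(c,px); return o+v*(z-o[2])/v[2]
def tri(c1,p1,c2,p2):
    o,v=ray(c1,p1);q,w=ray(c2,p2)
    s=np.linalg.lstsq(np.c_[v,-w],q-o,rcond=None)[0]
    a,b=o+v*s[0],q+w*s[1]; return (a+b)/2,np.linalg.norm(a-b)
E
python3 - <<'E'
from h import *
s=ctrl.get_state();print(s)
a=cam('scene');b=cam('side');save(a,'scene0');save(b,'side0')
for c in(a,b): print(-np.array(c['R']).T@c['t'],c['fx'],c['k1'],np.array(c['R'])[2])
E
```

```text
pics
{'time': 0.0, 'qpos': array([-1.30800072e+00,  2.87176919e-01,  1.57816091e+00,  2.08331375e-06,
        1.27860213e+00, -1.50001794e-01]), 'dq': array([ 0.0009187 , -0.00032984, -0.00070358, -0.00018602, -0.00028129,
       -0.00169642]), 'joint_efforts': array([ 7.54602988e-04, -4.05982232e+01, -2.92626214e+01, -8.76655804e-05,
        5.89592149e-03,  2.07410750e-06]), 'eef_pos': array([ 0.27064753, -0.61765451,  0.22994839]), 'tcp_rot': array([ 9.78774685e-01,  2.04935937e-01, -6.51596703e-05, -1.17184185e-03]), 'contact_force': array([ 0.3448201 , -0.05858439,  0.34152216]), 'wrist_torque': array([-0.02730507, -0.03582908, -0.02909363]), 'finger_force': 0.0, 'opening': 0.9988283225269754}
[-0.45917916 -0.42568627  0.76806423] 359.9881832823574 -0.0504785201053626 [ 0.76671211  0.3767013  -0.51985447]
[ 0.46131086 -0.81672905  0.76047858] 350.1068970133702 0.036642229268992604 [ 0.08917409  0.79701619 -0.59733841]
```

View pics/scene0.png

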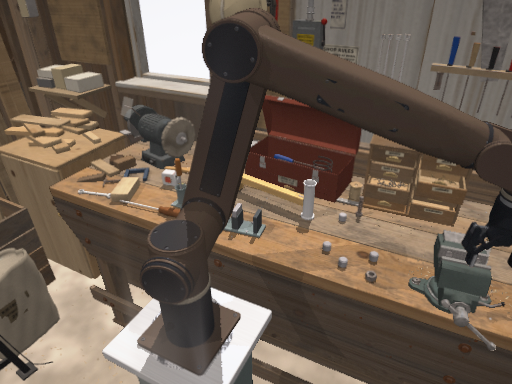

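View pics/side0.png

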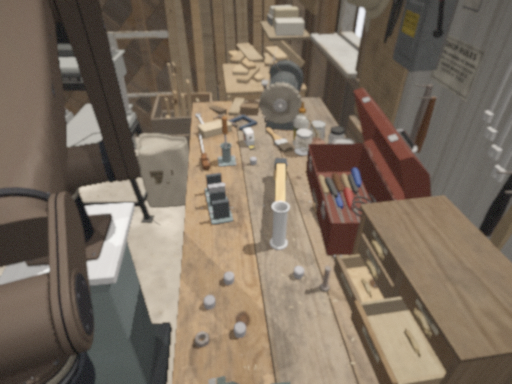

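The scene view shows the tube at (309,200), the stand at about (245,225) and loose slugs at about (342,217), (326,247), (342,263) and (373,257), with the nut at (371,276). The side view shows the tube mouth at (281,208), the stand at (218,200) and the brush and holder near (227,150). Next I'll enlarge the side view.

Run:
```python
from h import *
i=cv2.imread('pics/side0.png')
cv2.imwrite('pics/s1.png',cv2.resize(i[105:365,180:360],None,fx=3,fy=3,interpolation=cv2.INTER_CUBIC)[:,:][:780].copy())
a=cv2.resize(i[105:255,180:330],(600,600),interpolation=cv2.INTER_CUBIC)
cv2.imwrite('pics/s1.png',a)
cv2.imwrite('pics/s2.png',cv2.resize(i[250:365,180:340],(800,575),interpolation=cv2.INTER_CUBIC))
c=ctrl.read_camera('side')
for n,p,z in [('tube',(281,208),.144),('slugs',(229,278),.013),('',(209,302),.013),('',(240,329),.013),('',(299,271),.013),('far',(252,160),.013),('nut',(203,339),.01),('brush base',(227,160),0.006)]: print(n,onz(c,p,z).round(3))
```

```text
tube [ 0.614 -0.1    0.144]
slugs [ 0.46  -0.214  0.013]
 [ 0.407 -0.281  0.013]
 [ 0.477 -0.361  0.013]
 [ 0.649 -0.212  0.013]
far [0.583 0.357 0.013]
nut [ 0.393 -0.374  0.01 ]
brush base [0.484 0.38  0.006]
```

View pics/s1.png

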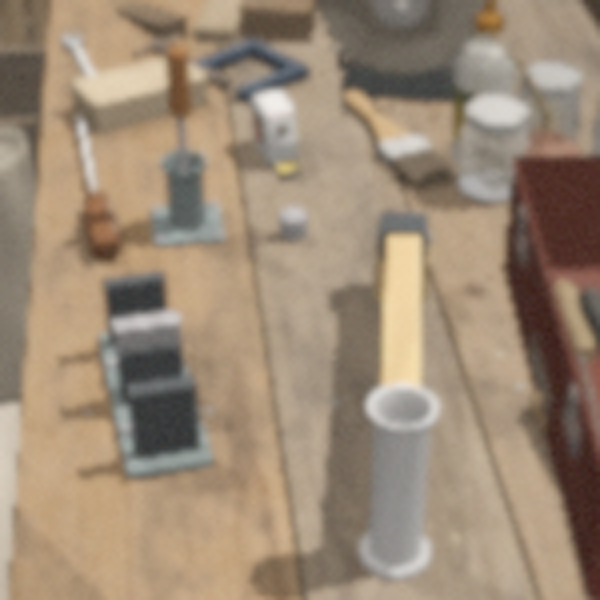

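View pics/s2.png

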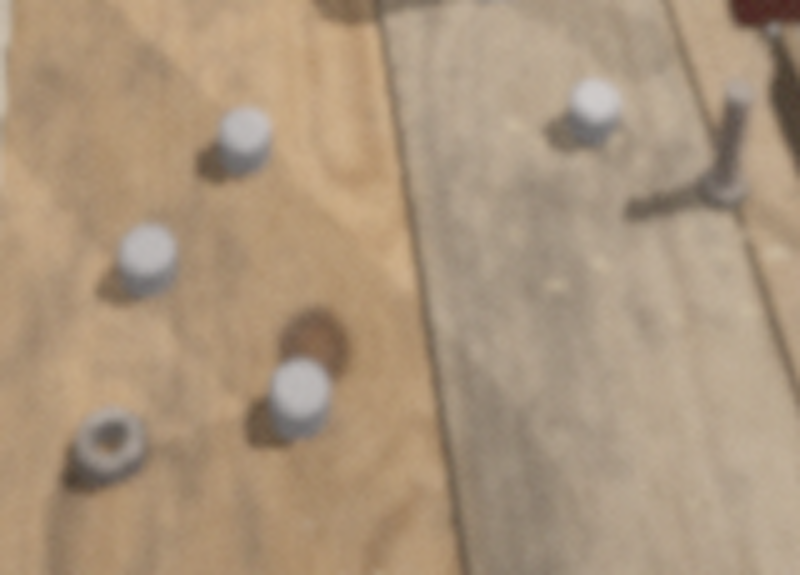

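Emit:
{"fn": "send_rows", "kwargs": {
  "series": [
    [[0,0,-1,0,0,-0.1158,1],[0,0,-1,0,0,-0.1158,1],[0,0,-1,0,0,-0.1158,1],[0,0,-1,0,0,-0.1158,1],[0,0,-1,0,0,-0.1158,1],[0,0,-1,0,0,-0.1158,1],[0,0,-1,0,0,-0.1158,1],[0,0,-1,0,0,-0.1158,1],[0,0,-1,0,0,-0.1158,1],[0,0,-1,0,0,-0.1158,1]]
  ]
}}

```text
time: 1.4
eef_pos: [0.2708, -0.618, 0.331]
tcp_rot: [0.706, 0.708, 0.0, -0.0]
contact_force: [0.9, 0.3, -0.5]
opening: 1.001
finger_force: 0.0
```

Run:
```python
from h import *
s=ctrl.get_state();print(s['eef_pos'],Ro.from_quat(s['tcp_rot']).as_matrix().round(3),s['qpos'])
c=ctrl.read_camera('wrist');print(c['hand_eye'].round(3),c['fx'],c['k1'])
c=ctrl.read_camera('side')
f=lambda x,y:(180+x/4,105+y/4)
for n,p,z in [('blade top L',f(113,320),.085),('blade top R',f(182,318),.085),('post far L',f(107,280),.077),('far R',f(163,277),.077),('near L',f(128,385),.077),('near R',f(193,380),.077),('base corners',f(128,475),0),('',f(213,462),.0),('far slug',f(292,212),.026),('tape',f(275,105),.062),('handle top',f(178,48),.193),('cup top',f(184,160),.076),('block top',f(404,218),.09)]: print(n,onz(c,p,z).round(3))
```

```text
[ 0.27078705 -0.61804802  0.33102178] [[-0.004  1.    -0.   ]
 [ 1.     0.004  0.001]
 [ 0.001 -0.    -1.   ]] [-1.30795949e+00  2.32022054e-01  1.46252219e+00  2.22136623e-05
  1.44811928e+00 -1.31179405e+00]
[[ 0.    -0.948 -0.318  0.081]
 [ 1.     0.    -0.001  0.001]
 [ 0.001 -0.318  0.948 -0.142]
 [ 0.     0.     0.     1.   ]] 324.64234232023773 0.026023072005622542
blade top L [0.414 0.11  0.085]
blade top R [0.469 0.106 0.085]
post far L [0.408 0.179 0.077]
far R [0.456 0.178 0.077]
near L [0.424 0.034 0.077]
near R [0.474 0.035 0.077]
base corners [0.418 0.016 0.   ]
 [0.486 0.024 0.   ]
far slug [0.586 0.351 0.026]
tape [0.585 0.507 0.062]
handle top [0.484 0.38  0.193]
cup top [0.484 0.378 0.076]
block top [0.673 0.227 0.09 ]
```

Emit:
{"fn": "send_rows", "kwargs": {
  "series": [
    [[2.6,1.6,-1.1,0,0,0,1],[5.2,3.1,-1.1,0,0,0,1],[5.2,3.1,-1.1,0,0,0,1],[5.2,3.1,-1.1,0,0,0,1],[5.2,3.1,-1.1,0,0,0,1],[5.2,3.1,-1.1,0,0,0,1],[5.2,3.1,-1.1,0,0,0,1],[5.2,3.1,-1.1,0,0,0,1],[2.6,1.5,0,0,0,0,1],[0,0,0,0,0,0,1]]
  ]
}}

```text
time: 2.75
eef_pos: [0.5194, -0.2004, 0.4188]
tcp_rot: [0.706, 0.708, -0.0, -0.0]
contact_force: [0.5, 0.1, 0.5]
opening: 1.001
finger_force: 0.0
```

Run:
```python
from h import *
import pickle
c=cam('wrist');save(c,'w1');pickle.dump(c,open('w1.pkl','wb'));s=ctrl.get_state();print(s['eef_pos'],s['contact_force'],s['wrist_torque'])
```

```text
[ 0.51888934 -0.2016221   0.41859262] [-0.53115522 -0.63966042 -0.09135436] [-0.04050969 -0.03270856 -0.04114044]
```

View pics/w1.png

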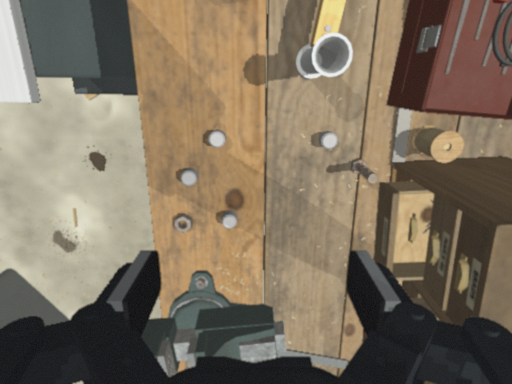

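The wrist view shows four slugs at (217,138), (189,177), (229,219) and (329,140), the nut at (182,222), the bolt at (367,172) and the tube mouth at (333,54).

```bash
cat >> h.py <<'E'
def blobs(c,lo=130,amin=60,amax=4000,smax=40):
    h=cv2.cvtColor(c['img'],cv2.COLOR_RGB2HSV)
    m=((h[:,:,2]>lo)&(h[:,:,1]<smax)).astype(np.uint8)
    n,l,st,ce=cv2.connectedComponentsWithStats(m)
    return [(ce[i],st[i]) for i in range(1,n) if amin<st[i][4]<amax]
E
python3 - <<'E'
from h import *
import pickle
c=pickle.load(open('w1.pkl','rb'))
for ce,st in blobs(c,120,60,3000,50):
    print(ce.round(1),st,onz(c,ce,.02).round(3), onz(c,ce,.144).round(3))
E
```

```text
[458.1  32. ] [446   0  24  74 261] [ 0.824 -0.055  0.02 ] [ 0.754 -0.07   0.144]
[482.2  18.3] [476   0  13  39  90] [ 0.855 -0.037  0.02 ] [ 0.778 -0.056  0.144]
[324.6  57.7] [ 296   33   58   47 1128] [ 0.629 -0.089  0.02 ] [ 0.604 -0.096  0.144]
[402.9 120.8] [395 108  17  30 335] [ 0.763 -0.185  0.02 ] [ 0.707 -0.17   0.144]
[216.7 138.8] [208 131  18  17 234] [ 0.458 -0.215  0.02 ] [ 0.472 -0.193  0.144]
[329.2 140.5] [321 131  17  19 236] [ 0.646 -0.217  0.02 ] [ 0.617 -0.195  0.144]
[397.3 157.1] [392 150  14  12 102] [ 0.763 -0.246  0.02 ] [ 0.707 -0.217  0.144]
[188.5 177.9] [181 171  17  15 199] [ 0.407 -0.283  0.02 ] [ 0.433 -0.246  0.144]
[372. 178.] [368 173   9  10  64] [ 0.725 -0.283  0.02 ] [ 0.678 -0.245  0.144]
[229.1 221.2] [222 215  15  14 168] [ 0.476 -0.365  0.02 ] [ 0.486 -0.309  0.144]
[182.4 223.6] [174 217  17  15 133] [ 0.391 -0.37   0.02 ] [ 0.42  -0.313  0.144]
[201.1 282.4] [195 276  13  13 102] [ 0.419 -0.495  0.02 ] [ 0.442 -0.409  0.144]
[155.9 310.4] [149 297  12  22 142] [ 0.325 -0.56   0.02 ] [ 0.37  -0.459  0.144]
[180.9 305.2] [171 298  25  19  67] [ 0.376 -0.548  0.02 ] [ 0.409 -0.449  0.144]
[282.3 352.9] [ 239  331  109   38 1222] [ 0.581 -0.666  0.02 ] [ 0.567 -0.541  0.144]
[183.9 353.6] [174 342  21  27 338] [ 0.374 -0.669  0.02 ] [ 0.408 -0.543  0.144]
[162.5 363.1] [158 356  10  19  85] [ 0.328 -0.694  0.02 ] [ 0.372 -0.562  0.144]
```

Emit:
{"fn": "send_rows", "kwargs": {
  "series": [
    [[3,0,0,0,0,0,1],[6.2,-0.5,0,0,0,0,1],[6.2,-0.5,0,0,0,0,1],[6.2,-0.5,0,0,0,0,1],[6.2,-0.5,0,0,0,0,1],[6.2,-0.5,0,0,0,0,1],[6.2,-0.5,0,0,0,0,1],[6.2,-0.5,0,0,0,0,1],[6.2,0,0,0,0,0,1],[6.2,0,0,0,0,0,1]]
  ]
}}

```text
time: 4.05
eef_pos: [0.4845, 0.3862, 0.4188]
tcp_rot: [0.708, 0.706, -0.0, 0.0]
contact_force: [0.1, -0.4, 0.6]
opening: 0.998
finger_force: 0.0
```

Emit:
{"fn": "send_rows", "kwargs": {
  "series": [
    [[1,0,0,0,0,0,1],[0,0,0,0,0,0,1]]
  ]
}}

```text
time: 4.3
eef_pos: [0.4844, 0.3949, 0.4184]
tcp_rot: [0.708, 0.707, -0.001, 0.0]
contact_force: [-0.5, 0.2, 0.7]
opening: 0.998
finger_force: 0.0
```

Run:
```python
from h import *
import pickle
c=cam('wrist');save(c,'w2');pickle.dump(c,open('w2.pkl','wb'));s=ctrl.get_state();print(s['eef_pos'],s['contact_force'],s['wrist_torque'])
```

```text
[0.48452427 0.39424837 0.41884031] [ 0.17144777 -0.40496391 -0.4616932 ] [ 0.01224918 -0.02898813  0.01358394]
```

View pics/w2.png

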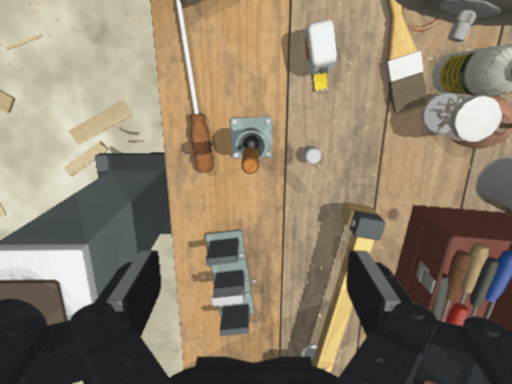

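The wrist view shows the cup mouth at (251,145), the handle's top end at (251,165), slug 5 at (313,155), the stand base from (225,235) to (235,330) and the beam's block at (367,226).

Run:
```python
from h import *
import pickle
c=pickle.load(open('w2.pkl','rb'));w=pickle.load(open('w1.pkl','rb'));s=cam('side')
for n,p,z in [('handle top',(251,165),.193),('cup mouth',(251,144),.076),('plate TL',(231,118),.006),('TR',(271,117),.006),('BL',(233,158),.006),('BR',(271,157),.006),('slug',(313,154),.024),('base TL',(206,234),.01),('base TR',(242,231),.01),('farpost L',(207,243),.077),('farpost R',(238,238),.077),('bladeL',(214,301),.085),('bladeR',(243,298),.085),('block',(367,230),.09)]: print(n,onz(c,p,z).round(4))
h=cv2.cvtColor(c['img'],cv2.COLOR_RGB2HSV)
m=((h[:,:,0]<18)&(h[:,:,1]>110)&(h[:,:,2]>80)).astype(np.uint8); m[:,:235]=0;m[:,270:]=0;m[:135]=0;m[185:]=0
n,l,st,ce=cv2.connectedComponentsWithStats(m);print(st[1:],ce[1:])
# tube mouth
print('tube',onz(w,(333,54),.144),onz(s,(281,207.5),.144),tri(w,(333,54),s,(280.9,207.5)))
print('handle tri',tri(c,(251,165),s,(224.5,117)))
print(blobs(c,120,60,400,40))
```

```text
handle top [0.4817 0.3801 0.193 ]
cup mouth [0.4806 0.3821 0.076 ]
plate TL [0.4466 0.4124 0.006 ]
TR [0.5136 0.414  0.006 ]
BL [0.4485 0.3438 0.006 ]
BR [0.5148 0.3455 0.006 ]
slug [0.5843 0.3549 0.024 ]
base TL [0.395  0.1987 0.01  ]
base TR [0.4627 0.2049 0.01  ]
farpost L [0.4069 0.2159 0.077 ]
farpost R [0.4586 0.2251 0.077 ]
bladeL [0.4153 0.1073 0.085 ]
bladeR [0.466  0.1134 0.085 ]
block [0.6648 0.2463 0.09  ]
[[235 147  25  38 591]
 [247 175   2   2   2]
 [246 179   1   1   1]
 [251 181   1   1   1]
 [253 180   1   1   1]
 [246 182   3   3   6]
 [251 182   4   3   5]
 [255 182   4   3   7]] [[246.08629442 164.97969543]
 [247.5        175.5       ]
 [246.         179.        ]
 [251.         181.        ]
 [253.         180.        ]
 [246.83333333 183.33333333]
 [252.6        182.8       ]
 [256.57142857 183.        ]]
tube [ 0.61339437 -0.09218973  0.144     ] [ 0.61395078 -0.09797032  0.144     ] (array([ 0.61477864, -0.09184624,  0.13873511]), np.float64(0.00039397275091183426))
handle tri (array([0.48293679, 0.38008598, 0.19295265]), np.float64(0.002542501924587934))
[(array([464.55012853,  23.40359897]), array([454,  10,  23,  31, 389], dtype=int32)), (array([312.89497717, 155.64383562]), array([305, 147,  17,  17, 219], dtype=int32)), (array([236.87096774, 154.22580645]), array([232, 151,  10,   7,  62], dtype=int32)), (array([309.14516129, 348.43548387]), array([301, 344,  17,  12,  62], dtype=int32))]
```

Emit:
{"fn": "send_rows", "kwargs": {
  "series": [
    [[-1.4,-0.25,2,0,0,0,1],[0,0,5,0,0,0,1],[0,0,6,0,0,0,1],[0,0,6,0,0,0,1],[0,0,5,0,0,0,0.5],[0,0,2.8,0,0,0,0.5],[0,0,0,0,0,0,0.5]]
  ]
}}

```text
time: 5.28
eef_pos: [0.4803, 0.3791, 0.1487]
tcp_rot: [0.708, 0.706, -0.003, -0.001]
contact_force: [-0.1, 0.8, 1.0]
opening: 0.753
finger_force: 0.0
```

Emit:
{"fn": "send_rows", "kwargs": {
  "series": [
    [[0,0,0,0,0,0,-1],[0,0,0,0,0,0,-1],[0,0,0,0,0,0,-1],[0,0,0,0,0,0,-1],[0,0,0,0,0,0,-1],[0,0,0,0,0,0,-1]]
  ],
  "force": 45
}}

```text
time: 6.02
eef_pos: [0.482, 0.3825, 0.1539]
tcp_rot: [0.707, 0.707, 0.001, 0.0]
contact_force: [-0.7, -0.6, 6.7]
opening: 0.244
finger_force: 44.2
```

Emit:
{"fn": "send_rows", "kwargs": {
  "series": [
    [[0,0,-2,0,0,0,-1],[0,0,-4,0,0,0,-1],[0,0,-5,0,0,0,-1],[0,0,-5,0,0,0,-1],[0,0,-4,0,0,0,-1],[0,0,-2,0,0,0,-1],[-2,0,0,0,0,0,-1],[-4,1,0,0,0,0,-1],[-4,1,0,0,0,0,-1],[-5,2,0,0,0,0,-1]]
  ]
}}

```text
time: 7.28
eef_pos: [0.5201, 0.2296, 0.3681]
tcp_rot: [0.707, 0.707, -0.002, -0.001]
contact_force: [1.0, -0.2, 0.1]
opening: 0.243
finger_force: 44.4
```

Emit:
{"fn": "send_rows", "kwargs": {
  "series": [
    [[-5,2,0,0,0,0,-1],[-5,2,0,0,0,0,-1],[-5,2,0,0,0,0,-1],[-5,2,0,0,0,0,-1],[-4,1,0,0,0,0,-1],[-4,0.2,0,0,0,0,-1],[-3,0,0,0,0,0,-1],[-1.2,0,0,0,0,0,-1],[0,0,0,0,0,0,-1],[0,0,0,0,0,0,-1]]
  ]
}}

```text
time: 8.52
eef_pos: [0.613, -0.0893, 0.3708]
tcp_rot: [0.707, 0.707, -0.0, -0.001]
contact_force: [-0.5, 0.3, -1.1]
opening: 0.247
finger_force: 44.4
```

Run:
```python
from h import *
import pickle
a=cam('wrist');b=cam('side');d=cam('scene');pickle.dump((a,b,d),open('w3.pkl','wb'));s=ctrl.get_state();print(s['eef_pos'],s['contact_force'],s['wrist_torque'])
r=cv2.resize
im=np.hstack([r(a['img'],(520,390)), r(b['img'][130:260,235:325],(270,390),interpolation=2)])
cv2.imwrite('pics/m3.png',im[:,:,::-1])
```

```text
[ 0.61331885 -0.08914387  0.37144472] [-1.12865181 -0.31213372 -1.02101698] [ 0.05151814  0.00105309 -0.00919839]
```

View pics/m3.png

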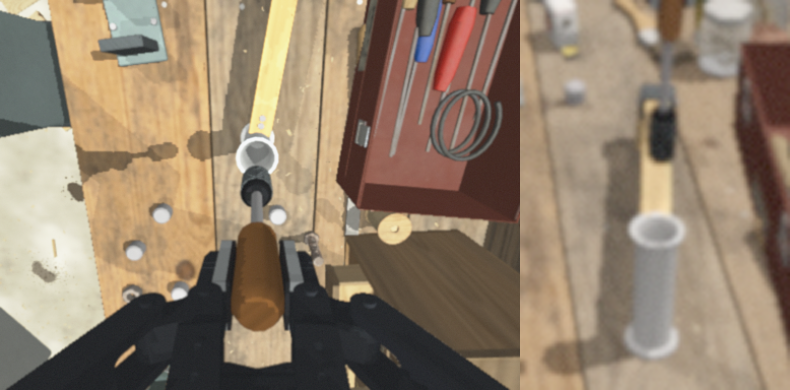

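The left half shows the brush gripped upright with its bristle end near (257,178) and the tube mouth at (257,155). The right half (side crop) shows the head bottom at (663,155) above the mouth at (656,230).

Run:
```python
from h import *
import pickle
a,b,d=pickle.load(open('w3.pkl','rb'))
k=512/520
pm=(257*k,155*k);ps=(235+136/3,130+100.5/3)
print('mouth',onz(a,pm,.144),onz(b,ps,.144),tri(a,pm,b,ps))
# outline circles of mouth in wrist
h=cv2.cvtColor(a['img'],cv2.COLOR_RGB2HSV);g=a['img'].mean(2)
m=((h[:,:,1]<30)&(h[:,:,2]>150)).astype(np.uint8);m[:,:215]=0;m[:,290:]=0;m[:120]=0;m[180:]=0
ys,xs=np.nonzero(m);print('ring bbox',xs.min(),xs.max(),ys.min(),ys.max())
# dark head
m=(g<55).astype(np.uint8);m[:,:235]=0;m[:,275:]=0;m[:160]=0;m[215:]=0
n,l,st,ce=cv2.connectedComponentsWithStats(m);print('head',st[1:],ce[1:])
g=b['img'].mean(2);m=(g<60).astype(np.uint8);m[:,:270]=0;m[:,295:]=0;m[:150]=0;m[200:]=0
n,l,st,ce=cv2.connectedComponentsWithStats(m);print('side head',st[1:],ce[1:])
for y in(-.0891,-.0916,-.094):
  for z in (.2235,.2755): print(y,z,proj(a,(.6133,y,z)),proj(b,(.6133,y,z)))
```

```text
mouth [ 0.61273215 -0.08920494  0.144     ] [0.64992894 0.11948483 0.144     ] (array([ 0.61309602, -0.06289202,  0.26409854]), np.float64(0.00017591476832145845))
ring bbox 232 273 122 171
head [[238 176  29  27 387]] [[251.16020672 186.76744186]]
side head [[279 167   7  16 102]] [[281.88235294 174.46078431]]
-0.0891 0.2235 [253.44604966 171.06564786] [281.45442017 182.00932743]
-0.0891 0.2755 [253.35604216 189.22401034] [282.34923863 165.31437679]
-0.0916 0.2235 [253.44260986 173.67147316] [281.62165502 182.5689494 ]
-0.0916 0.2755 [253.35221464 192.2836232 ] [282.52426425 165.85614284]
-0.094 0.2235 [253.4393252  176.16001394] [281.78289488 183.10849198]
-0.094 0.2755 [253.34856299 195.20277121] [282.69303901 166.37854067]
```

Emit:
{"fn": "send_rows", "kwargs": {
  "series": [
    [[0.25,0,2,0,0,0,-1],[0,0,4,0,0,0,-1],[0,0,2,0,0,0,-1],[0,0,2,0,0,0,-1],[0,0,0,0,0,0,-1],[0,0,0,0,0,0,-1]]
  ]
}}

```text
time: 9.43
eef_pos: [0.6139, -0.088, 0.2726]
tcp_rot: [0.707, 0.707, 0.0, 0.001]
contact_force: [-0.4, 0.2, -0.8]
opening: 0.243
finger_force: 44.4
```

Run:
```python
from h import *
import pickle
a=cam('wrist');b=cam('side');s=ctrl.get_state();print(s['eef_pos'],s['contact_force'],s['wrist_torque'])
r=cv2.resize
im=np.hstack([r(a['img'][60:260,156:356],(400,400),interpolation=2), r(b['img'][150:250,240:340],(400,400),interpolation=2)])
cv2.imwrite('pics/m4.png',im[:,:,::-1])
```

```text
[ 0.614062   -0.0880127   0.27316277] [ 0.13800315  0.33407634 -0.82880243] [-0.04022736  0.02211042  0.02589151]
```

View pics/m4.png

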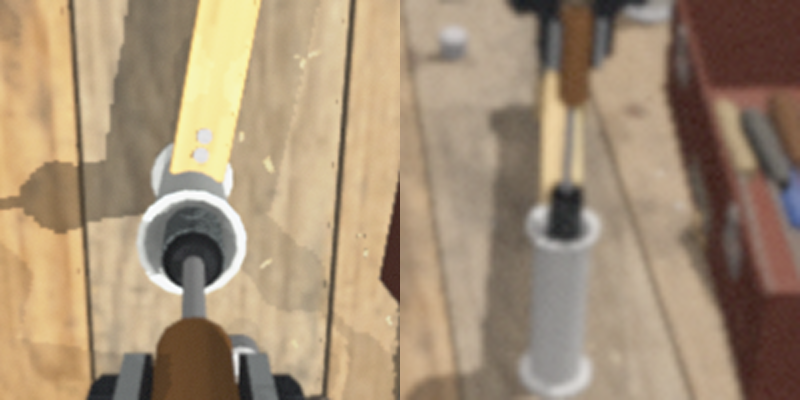

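The bristle end is inside the mouth and centred (head at 192 against mouth at 192 in the left half), with no contact force.

Emit:
{"fn": "send_rows", "kwargs": {
  "series": [
    [[0,0,2,0,0,0,-1],[0,0,3,0,0,0,-1],[0,0,3,0,0,0,-1],[0,0,2,0,0,0,-1],[0,0,1,0,0,0,-1],[0,0,0.6,0,0,0,-1],[0,0,0.4,0,0,0,-1],[0,0,0,0,0,0,-1],[0,0,0,0,0,0,-1]]
  ]
}}

```text
time: 10.65
eef_pos: [0.6144, -0.0881, 0.1539]
tcp_rot: [0.707, 0.707, 0.001, 0.001]
contact_force: [-1.7, 1.5, 6.4]
opening: 0.247
finger_force: 45.3
```

Emit:
{"fn": "send_rows", "kwargs": {
  "series": [
    [[0,0,-2,0,0,0,-1],[0,0,-4,0,0,0,-1],[0,0,-4,0,0,0,-1],[0,0,-1.8,0,0,0,-1],[0,0,0,0,0,0,-1],[0,0,2,0,0,0,-1],[0,0,4,0,0,0,-1],[0,0,3,0,0,0,-1],[0,0,2,0,0,0,-1],[0,0,0.8,0,0,0,-1]]
  ]
}}

```text
time: 11.9
eef_pos: [0.6129, -0.088, 0.1532]
tcp_rot: [0.707, 0.707, -0.001, -0.001]
contact_force: [-7.0, 1.3, 30.4]
opening: 0.248
finger_force: 49.9
```

Emit:
{"fn": "send_rows", "kwargs": {
  "series": [
    [[0,0,0.1,0,0,0,-1],[0,0,0,0,0,0,-1],[0,0,0,0,0,0,-1]]
  ]
}}

```text
time: 12.28
eef_pos: [0.6126, -0.0878, 0.1534]
tcp_rot: [0.707, 0.707, -0.001, -0.001]
contact_force: [-5.7, 0.5, 15.9]
opening: 0.247
finger_force: 47.8
```

Emit:
{"fn": "send_rows", "kwargs": {
  "series": [
    [[0,0,-2,0,0,0,-1],[0,0,-4,0,0,0,-1],[0,0,-4,0,0,0,-1],[0,0,-1.8,0,0,0,-1],[0,0,0,0,0,0,-1],[0,0,2,0,0,0,-1],[0,0,4,0,0,0,-1],[0,0,3,0,0,0,-1],[0,0,2,0,0,0,-1],[0,0,0.8,0,0,0,-1]]
  ]
}}

```text
time: 13.52
eef_pos: [0.6132, -0.0879, 0.1525]
tcp_rot: [0.707, 0.707, -0.001, -0.001]
contact_force: [-7.5, 0.6, 31.2]
opening: 0.241
finger_force: 51.8
```

Emit:
{"fn": "send_rows", "kwargs": {
  "series": [
    [[0,0,0.1,0,0,0,-1],[0,0,0,0,0,0,-1],[0,0,0,0,0,0,-1]]
  ]
}}

```text
time: 13.9
eef_pos: [0.6129, -0.0878, 0.1527]
tcp_rot: [0.707, 0.707, -0.001, -0.001]
contact_force: [-6.1, 1.2, 16.4]
opening: 0.244
finger_force: 49.7
```

Emit:
{"fn": "send_rows", "kwargs": {
  "series": [
    [[0,0,-2,0,0,0,-1],[0,0,-4,0,0,0,-1],[0,0,-5,0,0,0,-1],[0,0,-5,0,0,0,-1],[0,0,-4,0,0,0,-1],[0,0,-2,0,0,0,-1],[2,0,0,0,0,0,-1],[4,-1,0,0,0,0,-1],[5,-2,0,0,0,0,-1],[5,-2,0,0,0,0,-1]]
  ]
}}

```text
time: 15.15
eef_pos: [0.5615, 0.0747, 0.3655]
tcp_rot: [0.707, 0.707, -0.002, -0.002]
contact_force: [0.0, -0.2, -0.7]
opening: 0.246
finger_force: 46.3
```

Emit:
{"fn": "send_rows", "kwargs": {
  "series": [
    [[5,-2,0,0,0,0,-1],[5,-2,0,0,0,0,-1],[5,-2,0,0,0,0,-1],[5,-2,0,0,0,0,-1],[5,0,0,0,0,0,-1],[4,0,0,0,0,0,-1],[2,0,0,0,0,0,-1],[0,0,0,0,0,0,-1],[0,0,0,0,0,0,-1]]
  ]
}}

```text
time: 16.27
eef_pos: [0.4833, 0.3813, 0.3686]
tcp_rot: [0.707, 0.707, -0.001, 0.0]
contact_force: [0.0, -0.5, -1.0]
opening: 0.243
finger_force: 46.3
```

Run:
```python
from h import *
s=ctrl.get_state();print(s['eef_pos'],s['contact_force'],s['wrist_torque'],(np.array([.482,.3825,.2534])-s['eef_pos'])*100)
```

```text
[0.48330929 0.38125541 0.36862158] [ 0.04761005 -0.50770574 -0.98173272] [-0.00843474 -0.0193713  -0.01543834] [ -0.13092884   0.12445857 -11.52215799]
```

Emit:
{"fn": "send_rows", "kwargs": {
  "series": [
    [[0.1,-0.1,2,0,0,0,-1],[0,0,4,0,0,0,-1],[0,0,4,0,0,0,-1],[0,0,3,0,0,0,-1],[0,0,2,0,0,0,-1],[0,0,1.5,0,0,0,-1],[0,0,0,0,0,0,-1]]
  ]
}}

```text
time: 17.15
eef_pos: [0.482, 0.3827, 0.2032]
tcp_rot: [0.707, 0.707, -0.001, -0.0]
contact_force: [0.9, -0.3, -0.1]
opening: 0.243
finger_force: 46.2
```

Emit:
{"fn": "send_rows", "kwargs": {
  "series": [
    [[0,0,1,0,0,0,-1],[0,0,1,0,0,0,-1],[0,0,1,0,0,0,-1],[0,0,0,0,0,0,-1]]
  ]
}}

```text
time: 17.65
eef_pos: [0.4821, 0.3829, 0.1729]
tcp_rot: [0.707, 0.707, -0.001, 0.0]
contact_force: [0.1, 0.0, -1.3]
opening: 0.243
finger_force: 46.3
```

Emit:
{"fn": "send_rows", "kwargs": {
  "series": [
    [[0,0,1.3,0,0,0,-1],[0,0,0.6,0,0,0,-1],[0,0,0,0,0,0,-1],[0,0,0,0,0,0,0.3],[0,0,0,0,0,0,0.3],[0,0,0,0,0,0,0.3],[0,0,0,0,0,0,0.3]]
  ]
}}

```text
time: 18.52
eef_pos: [0.4825, 0.3833, 0.1556]
tcp_rot: [0.707, 0.707, 0.0, 0.0]
contact_force: [-0.9, -0.2, 0.2]
opening: 0.654
finger_force: 0.0
```

Emit:
{"fn": "send_rows", "kwargs": {
  "series": [
    [[0,0,-1,0,0,0,0.3],[0,0,-2,0,0,0,0.3],[0,0,-4,0,0,0,0.3],[0,0,-5,0,0,0,0.3],[0,0,-2,0,0,0,0.3],[-1,4,0,0,0,0,0.3],[-1.2,6.2,0,0,0,0,0.3],[0,0,0,0,0,0,0.3],[0,0,0,0,0,0,0.3]]
  ]
}}

```text
time: 19.65
eef_pos: [0.5833, 0.3612, 0.2945]
tcp_rot: [0.707, 0.707, -0.001, -0.001]
contact_force: [-0.3, 1.1, -0.1]
opening: 0.65
finger_force: 0.0
```

Run:
```python
from h import *
a=cam('wrist');b=cam('side');s=ctrl.get_state();print(s['eef_pos'],s['contact_force'],s['opening'])
r=cv2.resize
im=np.hstack([a['img'], r(b['img'][96:192,196:260],(256,384),interpolation=2)])
cv2.imwrite('pics/m5.png',im[:,:,::-1])
for ce,st in blobs(a,120,100,3000,50): print(ce.round(1),st,onz(a,ce,.022).round(4))
```

```text
[0.58264228 0.36179718 0.29557482] [0.70632152 0.14097579 0.5671412 ] 0.6492128130843623
[86.  46.9] [ 71   0  31  97 622] [0.3881 0.4758 0.022 ]
[255.8  16. ] [ 235    0   38   40 1118] [0.5857 0.5086 0.022 ]
[490.6  29.4] [ 466    0   46   64 2347] [0.8523 0.4928 0.022 ]
[371.6  32.3] [ 348   11   48   43 1362] [0.7188 0.4914 0.022 ]
[419.7  94.5] [ 398   68   60   61 1565] [0.7852 0.4226 0.022 ]
[178.5 124.7] [ 139  101   66   58 1922] [0.4886 0.3867 0.022 ]
[254.8 152. ] [244 141  22  23 393] [0.5848 0.3518 0.022 ]
[146.8 253.3] [126 247  47  15 364] [0.4295 0.2031 0.022 ]
[ 82.  295.6] [ 72 288  21  16 121] [0.3258 0.132  0.022 ]
[188.  333.7] [182 316  13  33 228] [0.4799 0.0603 0.022 ]
[  3.6 348.2] [  0 318  12  52 333] [0.1887 0.0354 0.022 ]
```

View pics/m5.png

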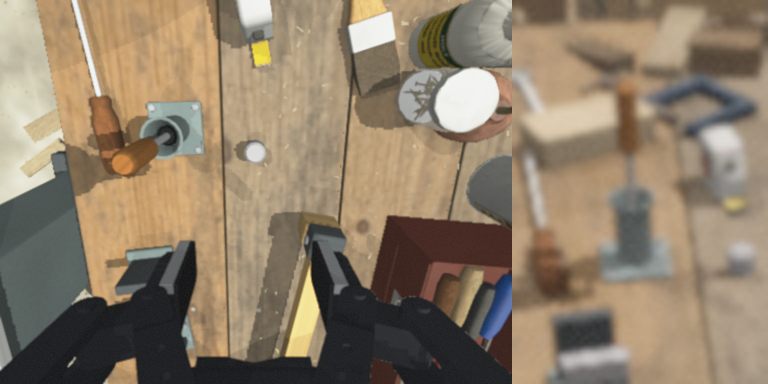

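The brush stands upright in its cup at (170,130), and the far slug is at (255,152). I'll pick up that slug.

Emit:
{"fn": "send_rows", "kwargs": {
  "series": [
    [[-0.9,0.2,2,0,0,0,0.3],[0,0,5,0,0,0,0.3],[0,0,6,0,0,0,0.3],[0,0,6,0,0,0,0.3],[0,0,5,0,0,0,0.3],[0,0,3,0,0,0,0.3],[0,0,1.5,0,0,0,0.3],[0,0,0.6,0,0,0,0.3],[0,0,0,0,0,0,0.3]]
  ]
}}

```text
time: 20.88
eef_pos: [0.5862, 0.3526, 0.0053]
tcp_rot: [0.707, 0.707, 0.001, 0.0]
contact_force: [0.4, -0.5, 0.1]
opening: 0.652
finger_force: 0.0
```

Emit:
{"fn": "send_rows", "kwargs": {
  "series": [
    [[0,0,0,0,0,0,-1],[0,0,0,0,0,0,-1],[0,0,0,0,0,0,-1],[0,0,0,0,0,0,-1]]
  ],
  "force": 40
}}

```text
time: 21.38
eef_pos: [0.5869, 0.3529, 0.0063]
tcp_rot: [0.707, 0.707, 0.001, 0.001]
contact_force: [-0.9, -0.2, 6.6]
opening: 0.308
finger_force: 39.9
```

Emit:
{"fn": "send_rows", "kwargs": {
  "series": [
    [[0,0,-2,0,0,0,-1],[0,0,-5,0,0,0,-1],[0,0,-6,0,0,0,-1],[0,0,-5,0,0,0,-1],[0,0,-3,0,0,0,-1],[0,0,-1,0,0,0,-1]]
  ]
}}

```text
time: 22.12
eef_pos: [0.5865, 0.3527, 0.228]
tcp_rot: [0.707, 0.707, 0.002, 0.001]
contact_force: [-0.2, 0.7, -1.8]
opening: 0.31
finger_force: 39.6
```

Emit:
{"fn": "send_rows", "kwargs": {
  "series": [
    [[-3,0.26,0,0,0,0,-1],[-5,0.26,0,0,0,0,-1],[-6,0.26,0,0,0,0,-1],[-6,0.26,0,0,0,0,-1],[-6,0.26,0,0,0,0,-1],[-6,0.26,0,0,0,0,-1],[-5,0.26,0,0,0,0,-1],[-4,0.26,0,0,0,0,-1],[-2.3,0.26,0,0,0,0,-1],[-1,0.26,0,0,0,0,-1]]
  ]
}}

```text
time: 23.38
eef_pos: [0.6113, -0.0912, 0.2232]
tcp_rot: [0.708, 0.707, -0.0, -0.001]
contact_force: [-0.3, 0.5, -1.5]
opening: 0.309
finger_force: 39.6
```

Emit:
{"fn": "send_rows", "kwargs": {
  "series": [
    [[0,0,0,0,0,0,-1],[0,0,0,0,0,0,-1]]
  ]
}}

```text
time: 23.62
eef_pos: [0.6117, -0.0893, 0.2241]
tcp_rot: [0.707, 0.708, 0.0, -0.0]
contact_force: [0.1, -0.5, -1.1]
opening: 0.305
finger_force: 39.6
```

Run:
```python
from h import *
a=cam('wrist');b=cam('side');s=ctrl.get_state();print(s['eef_pos'],s['contact_force'],s['opening'],(np.array([.613,-.09,.147])-s['eef_pos'])*100)
r=cv2.resize
im=np.hstack([a['img'], r(b['img'][156:252,250:314],(256,384),interpolation=2)])
cv2.imwrite('pics/m6.png',im[:,:,::-1])
```

```text
[ 0.61167507 -0.08938938  0.22432222] [ 0.45340683  0.06017753 -0.08070164] 0.3099791434669839 [ 0.13249321 -0.06106238 -7.73222173]
```

View pics/m6.png

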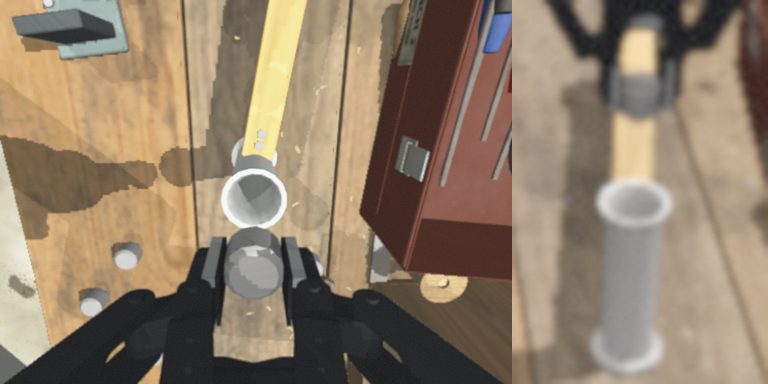

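The slug is held upright at (254,265), in line with the tube mouth at (254,199).

Emit:
{"fn": "send_rows", "kwargs": {
  "series": [
    [[0,0.1,2,0,0,0,-1],[0,0,3,0,0,0,-1],[0,0,1.5,0,0,0,-1],[0,0,0.8,0,0,0,-1],[0,0,0,0,0,0,-1],[0,0,0,0,0,0,-1]]
  ]
}}

```text
time: 24.48
eef_pos: [0.6134, -0.0909, 0.1525]
tcp_rot: [0.707, 0.707, 0.0, 0.001]
contact_force: [0.6, 0.2, -0.7]
opening: 0.306
finger_force: 39.5
```

Emit:
{"fn": "send_rows", "kwargs": {
  "series": [
    [[0,0,0,0,0,0,0.2],[0,0,0,0,0,0,0.2],[0,0,0,0,0,0,0.2],[0,0,0,0,0,0,0.2],[0,0,-2,0,0,0,0.2],[0,0,-4,0,0,0,0.2],[0,0,-3,0,0,0,0.2],[0,0,0,0,0,0,0.2],[0,0,0,0,0,0,0.2]]
  ]
}}

```text
time: 25.6
eef_pos: [0.6123, -0.0906, 0.241]
tcp_rot: [0.707, 0.707, -0.0, -0.0]
contact_force: [-0.6, 0.3, -0.6]
opening: 0.604
finger_force: 0.0
```

Run:
```python
from h import *
a=cam('wrist');s=ctrl.get_state();print(s['eef_pos'],s['contact_force'],s['opening'])
im=np.vstack([np.hstack([a['img']])])
cv2.imwrite('pics/m7.png',im[:,:,::-1])
for ce,st in blobs(a,120,100,3000,50): print(ce.round(1),st,onz(a,ce,.022).round(4),onz(a,ce,.144).round(4))
```

```text
[ 0.61193765 -0.09041449  0.24003484] [ 0.73503437  0.76984487 -0.80022635] 0.5959002458505793
[93.1 24.8] [  46    0   88   59 2726] [0.4533 0.0398 0.022 ] [0.5073 0.0231 0.144 ]
[456.4  91.1] [431   3  49 177 921] [ 0.8262 -0.0232  0.022 ] [ 0.754  -0.0186  0.144 ]
[502.4  34.8] [492   5  20  63 145] [0.8598 0.0297 0.022 ] [0.7763 0.0164 0.144 ]
[480.6 106.6] [470  71  21  65 230] [ 0.8548 -0.0393  0.022 ] [ 0.7729 -0.0292  0.144 ]
[505.8 108.3] [498  93  14  33 104] [ 0.8813 -0.0413  0.022 ] [ 0.7905 -0.0306  0.144 ]
[488.5 155.6] [481 134  15  39 147] [ 0.8754 -0.0926  0.022 ] [ 0.7866 -0.0645  0.144 ]
[373.2 237.3] [368 228  16  18 129] [ 0.7597 -0.1948  0.022 ] [ 0.7101 -0.1322  0.144 ]
[132.1 249.6] [119 236  27  26 453] [ 0.4613 -0.2121  0.022 ] [ 0.5126 -0.1436  0.144 ]
[302.5 261.4] [298 253   9  19 127] [ 0.6746 -0.229   0.022 ] [ 0.6537 -0.1548  0.144 ]
[372.2 268.5] [365 261  17  13 150] [ 0.7634 -0.2389  0.022 ] [ 0.7125 -0.1613  0.144 ]
[100.4 290.8] [ 86 281  28  18 225] [ 0.4135 -0.2722  0.022 ] [ 0.481  -0.1833  0.144 ]
```

View pics/m7.png

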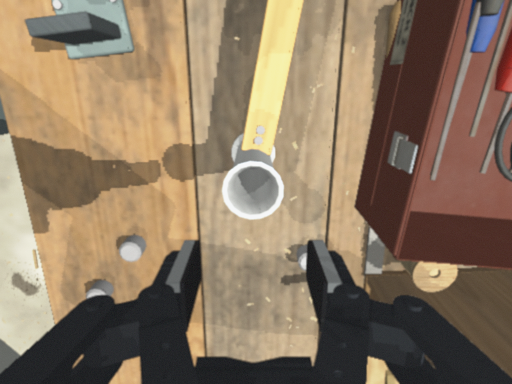

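The slug has gone down the tube: the mouth at (253,190) is clear and no slug lies near it. Next is the slug by the bolt.

Emit:
{"fn": "send_rows", "kwargs": {
  "series": [
    [[-3,1,-2,0,0,0,0.2],[-5,1.5,-2,0,0,0,0.2],[-3.8,1,-1.5,0,0,0,0.2],[0,0,0,0,0,0,0.2],[0,0,0,0,0,0,0.2]]
  ]
}}

```text
time: 26.28
eef_pos: [0.647, -0.208, 0.2941]
tcp_rot: [0.707, 0.707, -0.0, -0.002]
contact_force: [-0.4, 0.2, -0.2]
opening: 0.6
finger_force: 0.0
```

```bash
cat > m.py <<'E'
from h import *
import sys
c=cam('wrist');s=ctrl.get_state();p=s['eef_pos'];print('tcp',p.round(4),s['opening'])
# slug: circle-like light blobs seen from above, size consistent with 28 mm
for ce,st in blobs(c,120,80,1500,50):
    X=onz(c,ce,.02); d=(X-p)*100
    if np.hypot(d[0],d[1])<25 and st[1]<300: print(ce.round(0),st[2:],X.round(4),'rows dY %.2f dX %.2f'%(d[1],d[0]))
E
python3 m.py
```

```text
tcp [ 0.647  -0.2074  0.2942] 0.6008750122883713
[376.  20.] [ 12  41 163] [ 0.7861 -0.0638  0.02  ] rows dY 14.37 dX 13.92
[403.  30.] [ 21  66 511] [ 0.8187 -0.0752  0.02  ] rows dY 13.22 dX 17.18
[347. 147.] [  21   66 1055] [ 0.7669 -0.21    0.02  ] rows dY -0.25 dX 12.00
[110. 149.] [ 27  21 437] [ 0.4603 -0.2132  0.02  ] rows dY -0.58 dX -18.66
[281. 161.] [ 23  24 394] [ 0.683  -0.2292  0.02  ] rows dY -2.17 dX 3.60
[302. 202.] [ 12  16 125] [ 0.7122 -0.2864  0.02  ] rows dY -7.90 dX 6.53
[136. 251.] [ 23  22 335] [ 0.4774 -0.363   0.02  ] rows dY -15.55 dX -16.96
```

Run:
```python
from h import *
import pickle
c=cam('wrist');w=pickle.load(open('w1.pkl','rb'));b=cam('side')
print(tri(c,(302,202),w,(372,178)),tri(c,(302,202),b,(180+738/5,250+92/5)),onz(b,(324.4,288),0.0),onz(c,(302,202),.08),onz(w,(372,178),.08))
cv2.imwrite('pics/m8.png',np.hstack([cv2.resize(c['img'][110:260,210:380],(680,600),interpolation=2)])[:,:,::-1])
```

```text
(array([ 0.70490869, -0.26639647,  0.07227413]), np.float64(0.0007026106103540736)) (array([ 0.70416334, -0.26407921,  0.0775263 ]), np.float64(0.0004189708069712447)) [ 0.70544371 -0.26359541  0.        ] [ 0.70356732 -0.26308092  0.08      ] [ 0.70213959 -0.26441059  0.08      ]
```

View pics/m8.png

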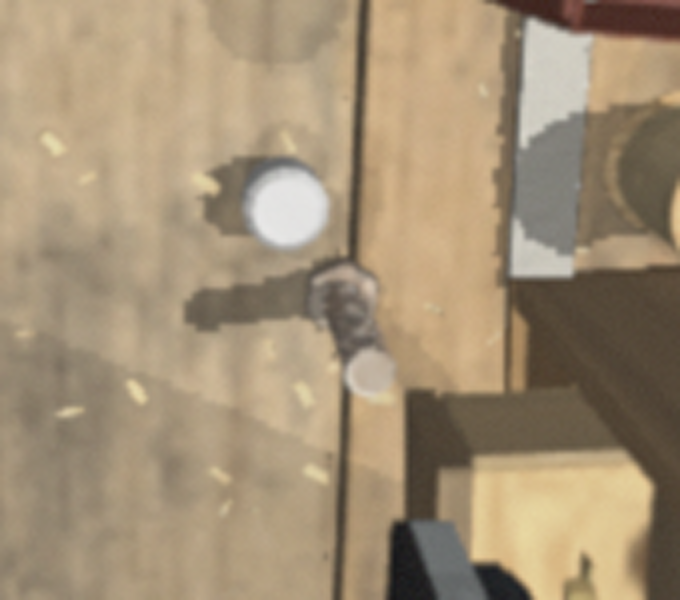

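The slug was knocked aside: it now sits at (287,205) in the crop, 4 cm from the bolt head at (343,290). I'll go down, tilt the gripper's body away from the bolt, and grasp.

Emit:
{"fn": "send_rows", "kwargs": {
  "series": [
    [[-2.1,3.6,2,0,0,0,0.2],[0,0,5,0,0,0,0.2],[0,0,6,0,0,0,0.2],[0,0,6,0,0,0,0.2],[0,0,5,0,0,0,0.2],[0,0,2,0,0,0,0.2],[0,0,0,0,-0.15,0,0.2],[0,0,0,0,0,0,0.2]]
  ]
}}

```text
time: 27.42
eef_pos: [0.6845, -0.2274, 0.0374]
tcp_rot: [0.704, 0.706, -0.052, 0.053]
contact_force: [0.4, 0.4, 0.4]
opening: 0.601
finger_force: 0.0
```

```bash
python3 -c "
from h import *
s=ctrl.get_state();print(s['eef_pos'],Ro.from_quat(s['tcp_rot']).as_matrix().round(3))"
```

```text
[ 0.68453101 -0.22743567  0.03738168] [[-0.003  1.     0.001]
 [ 0.989  0.003 -0.149]
 [-0.149  0.001 -0.989]]
```

Emit:
{"fn": "send_rows", "kwargs": {
  "series": [
    [[0.15,-0.1,1.4,0,0,0,0.2],[0.15,0,1.4,0,0,0,0.2],[0,0,0,0,0,0,0.2],[0,0,0,0,0,0,-1],[0,0,0,0,0,0,-1],[0,0,0,0,0,0,-1],[0,0,0,0,0,0,-1],[0,0,0,0,0,0,-1]]
  ],
  "force": 40
}}

```text
time: 28.42
eef_pos: [0.6829, -0.231, 0.0086]
tcp_rot: [0.705, 0.705, -0.053, 0.053]
contact_force: [0.6, 0.1, 0.8]
opening: 0.307
finger_force: 39.4
```

Emit:
{"fn": "send_rows", "kwargs": {
  "series": [
    [[-0.3,0,-2,0,0,0,-1],[-0.6,0,-4,0,0,0,-1],[-0.6,0,-4,0,0,0,-1],[0,0,0,0,0.15,0,-1],[0,0,-4,0,0,0,-1],[0,0,-5,0,0,0,-1],[0,0,-2,0,0,0,-1],[0,0,0,0,0,0,-1]]
  ]
}}

```text
time: 29.42
eef_pos: [0.6835, -0.231, 0.2221]
tcp_rot: [0.707, 0.707, 0.001, 0.002]
contact_force: [-0.2, 0.7, -1.0]
opening: 0.31
finger_force: 39.6
```

```bash
python3 -c "
from h import *
s=ctrl.get_state();print(s['eef_pos'],s['opening'],(np.array([.613,-.09,.155])-s['eef_pos'])*100)"
```

```text
[ 0.68351021 -0.23099846  0.22205199] 0.3099676365804935 [-7.05102057 14.09984567 -6.70519869]
```

Emit:
{"fn": "send_rows", "kwargs": {
  "series": [
    [[3,-1.5,0,0,0,0,-1],[5,-2.5,0,0,0,0,-1],[4,-2,0,0,0,0,-1],[1.9,-1.05,0,0,0,0,-1],[0,0,2,0,0,0,-1],[0,0,2,0,0,0,-1],[0,0,0,0,-0.15,0,-1],[0,0,0,0,0,0,-1]]
  ]
}}

```text
time: 30.42
eef_pos: [0.6115, -0.0911, 0.1764]
tcp_rot: [0.705, 0.706, -0.054, 0.051]
contact_force: [-0.1, -0.3, -0.7]
opening: 0.311
finger_force: 39.6
```

```bash
python3 -c "
from h import *
s=ctrl.get_state();print(s['eef_pos'],s['opening'],(np.array([.613,-.092,.15])-s['eef_pos'])*100)"
```

```text
[ 0.61154388 -0.09114421  0.17643221] 0.3110567430591339 [ 0.14561228 -0.08557933 -2.64322074]
```

Emit:
{"fn": "send_rows", "kwargs": {
  "series": [
    [[0.15,0.15,1.3,0,0,0,-1],[0.15,0,1.3,0,0,0,-1],[0,0,0,0,0,0,-1],[0,0,0,0,0,0,-1],[0,0,0,0,0,0,0.2],[0,0,0,0,0,0,0.2],[0,0,0,0,0,0,0.2],[0,0,0,0,0,0,0.2]]
  ]
}}

```text
time: 31.42
eef_pos: [0.6137, -0.0926, 0.1534]
tcp_rot: [0.705, 0.705, -0.053, 0.053]
contact_force: [1.0, 0.2, 0.8]
opening: 0.607
finger_force: 0.0
```

Emit:
{"fn": "send_rows", "kwargs": {
  "series": [
    [[-0.3,0,-2,0,0,0,0.2],[-0.6,0,-4,0,0,0,0.2],[0,0,-2,0,0.15,0,0.2],[-3,-4,-3,0,0,0,0.2],[-5,-6,-3,0,0,0,0.2],[-3.5,-4.5,0,0,0,0,0.2],[0,0,0,0,0,0,0.2],[0,0,0,0,0,0,0.2]]
  ]
}}

```text
time: 32.42
eef_pos: [0.4842, -0.192, 0.2873]
tcp_rot: [0.707, 0.707, 0.0, 0.001]
contact_force: [-0.3, -0.1, -0.1]
opening: 0.597
finger_force: 0.0
```

```bash
python3 m.py
```

```text
tcp [ 0.4845 -0.1916  0.2869] 0.5961196711767799
[349.  63.] [ 35  48 508] [ 0.597 -0.095  0.02 ] rows dY 9.67 dX 11.25
[233. 163.] [ 22  22 366] [ 0.4584 -0.2145  0.02  ] rows dY -2.28 dX -2.60
[196. 212.] [ 21  19 303] [ 0.4072 -0.283   0.02  ] rows dY -9.14 dX -7.73
[247. 264.] [ 20  17 253] [ 0.4759 -0.3649  0.02  ] rows dY -17.33 dX -0.85
```

Emit:
{"fn": "send_rows", "kwargs": {
  "series": [
    [[-2.2,-2.6,2,0,0,0,0.2],[0,0,5,0,0,0,0.2],[0,0,6,0,0,0,0.2],[0,0,6,0,0,0,0.2],[0,0,5,0,0,0,0.2],[0,0,3,0,0,0,0.2],[0,0,1.1,0,0,0,0.2],[0,0,0,0,0,0,0.2],[0,0,0,0,0,0,0.2]]
  ]
}}

```text
time: 33.6
eef_pos: [0.4594, -0.2146, 0.0066]
tcp_rot: [0.707, 0.707, 0.0, 0.002]
contact_force: [-0.3, -1.3, 0.4]
opening: 0.6
finger_force: 0.0
```

Emit:
{"fn": "send_rows", "kwargs": {
  "series": [
    [[0,0,0,0,0,0,-1],[0,0,0,0,0,0,-1],[0,0,0,0,0,0,-1],[0,0,0,0,0,0,-1]]
  ]
}}

```text
time: 34.1
eef_pos: [0.4589, -0.2147, 0.0066]
tcp_rot: [0.707, 0.707, 0.0, 0.001]
contact_force: [-0.6, 1.1, 6.4]
opening: 0.305
finger_force: 39.6
```

Emit:
{"fn": "send_rows", "kwargs": {
  "series": [
    [[0,0,-2,0,0,0,-1],[0,0,-5,0,0,0,-1],[0,0,-6,0,0,0,-1],[0,0,-5,0,0,0,-1],[2,2,-3,0,0,0,-1],[4,5,-1,0,0,0,-1],[4,5,0,0,0,0,-1],[2.4,3.5,0,0,0,0,-1],[0,0,0,0,0,0,-1],[0,0,0,0,0,0,-1]]
  ]
}}

```text
time: 35.35
eef_pos: [0.6091, -0.0924, 0.2239]
tcp_rot: [0.707, 0.707, -0.001, -0.001]
contact_force: [0.2, 0.0, -0.8]
opening: 0.307
finger_force: 39.8
```

```bash
python3 -c "
from h import *
s=ctrl.get_state();print(s['eef_pos'],s['opening'],(np.array([.613,-.09,.15])-s['eef_pos'])*100)"
```

```text
[ 0.60912019 -0.09242058  0.22386581] 0.3067984033683881 [ 0.38798146  0.24205796 -7.38658124]
```

Same drop, then on to the slug at (.407,-.283).

Emit:
{"fn": "send_rows", "kwargs": {
  "series": [
    [[0.25,0.4,2,0,0,0,-1],[0,0,3,0,0,0,-1],[0,0,1.6,0,0,0,-1],[0,0,0.7,0,0,0,-1],[0,0,0,0,0,0,-1],[0,0,0,0,0,0,-1],[0,0,0,0,0,0,0.2],[0,0,0,0,0,0,0.2],[0,0,0,0,0,0,0.2],[0,0,0,0,0,0,0.2]]
  ]
}}

```text
time: 36.6
eef_pos: [0.6139, -0.0898, 0.1518]
tcp_rot: [0.707, 0.707, 0.0, 0.0]
contact_force: [-1.0, 0.4, -0.4]
opening: 0.598
finger_force: 0.0
```

Emit:
{"fn": "send_rows", "kwargs": {
  "series": [
    [[0,0,-2,0,0,0,0.2],[0,0,-4,0,0,0,0.2],[0,0,-4,0,0,0,0.2],[-4,-4,-3,0,0,0,0.2],[-5,-6,-1,0,0,0,0.2],[-5,-6,0,0,0,0,0.2],[-3,-3,0,0,0,0,0.2],[0,0,0,0,0,0,0.2],[0,0,0,0,0,0,0.2]]
  ]
}}

```text
time: 37.72
eef_pos: [0.4496, -0.2386, 0.2901]
tcp_rot: [0.707, 0.707, 0.0, 0.001]
contact_force: [-0.4, -0.9, -0.2]
opening: 0.597
finger_force: 0.0
```

```bash
python3 m.py
```

```text
tcp [ 0.4498 -0.2382  0.2898] 0.6014464998115913
[382.  26.] [ 40  44 484] [ 0.5969 -0.1025  0.02  ] rows dY 13.57 dX 14.70
[221. 178.] [ 21  20 320] [ 0.4073 -0.2829  0.02  ] rows dY -4.47 dX -4.25
[272. 234.] [ 19  17 262] [ 0.4764 -0.3649  0.02  ] rows dY -12.67 dX 2.66
[211. 237.] [ 22  20 216] [ 0.3901 -0.3698  0.02  ] rows dY -13.16 dX -5.97
```

Emit:
{"fn": "send_rows", "kwargs": {
  "series": [
    [[-4.4,-4.25,2,0,0,0,0.2],[0,0,5,0,0,0,0.2],[0,0,6,0,0,0,0.2],[0,0,6,0,0,0,0.2],[0,0,5,0,0,0,0.2],[0,0,3,0,0,0,0.2],[0,0,1.4,0,0,0,0.2],[0,0,0,0,0,0,0.2],[0,0,0,0,0,0,0.2]]
  ]
}}

```text
time: 38.9
eef_pos: [0.4092, -0.2822, 0.007]
tcp_rot: [0.707, 0.707, -0.0, 0.002]
contact_force: [-1.0, 0.0, 0.4]
opening: 0.603
finger_force: 0.0
```

Emit:
{"fn": "send_rows", "kwargs": {
  "series": [
    [[0,0,0,0,0,0,-1],[0,0,0,0,0,0,-1],[0,0,0,0,0,0,-1],[0,0,0,0,0,0,-1]]
  ]
}}

```text
time: 39.4
eef_pos: [0.4088, -0.2822, 0.0071]
tcp_rot: [0.707, 0.707, 0.0, 0.001]
contact_force: [-0.7, 0.6, 7.0]
opening: 0.309
finger_force: 39.4
```

Emit:
{"fn": "send_rows", "kwargs": {
  "series": [
    [[0,0,-2,0,0,0,-1],[0,0,-5,0,0,0,-1],[0,0,-6,0,0,0,-1],[0,0,-5,0,0,0,-1],[3,3,-3,0,0,0,-1],[5,5,-1,0,0,0,-1],[5,6,0,0,0,0,-1],[4.3,4.6,0,0,0,0,-1],[2,2,0,0,0,0,-1],[0,0,0,0,0,0,-1]]
  ]
}}

```text
time: 40.65
eef_pos: [0.5959, -0.1032, 0.2236]
tcp_rot: [0.706, 0.708, -0.0, -0.0]
contact_force: [-0.0, 0.2, -0.5]
opening: 0.308
finger_force: 39.8
```

Emit:
{"fn": "send_rows", "kwargs": {
  "series": [
    [[0,0,0,0,0,0,-1]]
  ]
}}

```text
time: 40.78
eef_pos: [0.5947, -0.1053, 0.2238]
tcp_rot: [0.707, 0.707, -0.0, -0.0]
contact_force: [-0.2, -0.5, -1.3]
opening: 0.305
finger_force: 39.8
```

```bash
python3 -c "
from h import *
s=ctrl.get_state();print(s['eef_pos'],s['opening'],(np.array([.613,-.09,.15])-s['eef_pos'])*100)"
```

```text
[ 0.59465029 -0.10525603  0.2237785 ] 0.3048332918824985 [ 1.83497065  1.52560309 -7.37785027]
```

Emit:
{"fn": "send_rows", "kwargs": {
  "series": [
    [[1.5,1.85,0,0,0,0,-1],[0,0,2,0,0,0,-1],[0,0,3,0,0,0,-1],[0,0,2.2,0,0,0,-1],[0,0,0,0,0,0,-1],[0,0,0,0,0,0,-1]]
  ]
}}

```text
time: 41.52
eef_pos: [0.6136, -0.0907, 0.1526]
tcp_rot: [0.707, 0.707, 0.0, 0.0]
contact_force: [0.4, 0.4, -1.3]
opening: 0.307
finger_force: 39.8
```

Emit:
{"fn": "send_rows", "kwargs": {
  "series": [
    [[0,0,0,0,0,0,0.2],[0,0,0,0,0,0,0.2],[0,0,0,0,0,0,0.2],[0,0,0,0,0,0,0.2]]
  ]
}}

```text
time: 42.02
eef_pos: [0.614, -0.0898, 0.1525]
tcp_rot: [0.707, 0.707, 0.0, 0.0]
contact_force: [0.7, 0.3, 0.2]
opening: 0.602
finger_force: 0.0
```

Emit:
{"fn": "send_rows", "kwargs": {
  "series": [
    [[0,0,-2,0,0,0,0.2],[0,0,-4,0,0,0,0.2],[0,0,-4,0,0,0,0.2],[-4,-2,-3,0,0,0,0.2],[-6,-3,-1,0,0,0,0.2],[-6,-4,0,0,0,0,0.2],[-6,-3,0,0,0,0,0.2],[-3,-1.5,0,0,0,0,0.2],[0,0,0,0,0,0,0.2],[0,0,0,0,0,0,0.2]]
  ]
}}

```text
time: 43.28
eef_pos: [0.4889, -0.3227, 0.2924]
tcp_rot: [0.707, 0.707, 0.0, 0.001]
contact_force: [0.1, -0.2, 0.2]
opening: 0.599
finger_force: 0.0
```

```bash
python3 m.py
```

```text
tcp [ 0.4891 -0.3223  0.2922] 0.6015639910235415
[243. 176.] [ 21  20 322] [ 0.4759 -0.3644  0.02  ] rows dY -4.21 dX -1.32
[179. 181.] [ 23  22 273] [ 0.3908 -0.371   0.02  ] rows dY -4.87 dX -9.84
[207. 262.] [ 13  17 127] [ 0.422  -0.4957  0.02  ] rows dY -17.34 dX -6.72
```

Emit:
{"fn": "send_rows", "kwargs": {
  "series": [
    [[-4.2,-1.2,2,0,0,0,0.2],[0,0,5,0,0,0,0.2],[0,0,6,0,0,0,0.2],[0,0,6,0,0,0,0.2],[0,0,5,0,0,0,0.2],[0,0,3,0,0,0,0.2],[0,0,1.6,0,0,0,0.2],[0,0,0,0,0,0,0.2],[0,0,0,0,0,0,0.2]]
  ]
}}

```text
time: 44.45
eef_pos: [0.4779, -0.3658, 0.0073]
tcp_rot: [0.707, 0.707, -0.0, 0.002]
contact_force: [1.2, -0.2, 0.3]
opening: 0.598
finger_force: 0.0
```

Emit:
{"fn": "send_rows", "kwargs": {
  "series": [
    [[0,0,0,0,0,0,-1],[0,0,0,0,0,0,-1],[0,0,0,0,0,0,-1],[0,0,0,0,0,0,-1]]
  ]
}}

```text
time: 44.95
eef_pos: [0.4775, -0.3661, 0.0073]
tcp_rot: [0.707, 0.707, 0.0, 0.001]
contact_force: [-0.4, 0.9, 6.5]
opening: 0.307
finger_force: 39.9
```

Emit:
{"fn": "send_rows", "kwargs": {
  "series": [
    [[0,0,-2,0,0,0,-1],[0,0,-5,0,0,0,-1],[0,0,-6,0,0,0,-1],[0,0,-5,0,0,0,-1],[4,2,-3,0,0,0,-1],[5,2.5,-1,0,0,0,-1],[5,2.5,0,0,0,0,-1],[5,2.5,0,0,0,0,-1],[5,2.5,0,0,0,0,-1],[3.4,1.6,0,0,0,0,-1]]
  ]
}}

```text
time: 46.2
eef_pos: [0.613, -0.0886, 0.2262]
tcp_rot: [0.707, 0.708, 0.0, 0.0]
contact_force: [-0.3, 0.1, -0.5]
opening: 0.307
finger_force: 39.6
```

Emit:
{"fn": "send_rows", "kwargs": {
  "series": [
    [[0,0,0,0,0,0,-1],[0,0,0,0,0,0,-1]]
  ]
}}

```text
time: 46.45
eef_pos: [0.6122, -0.0914, 0.2258]
tcp_rot: [0.707, 0.707, -0.0, 0.0]
contact_force: [0.8, -0.4, -1.2]
opening: 0.307
finger_force: 39.6
```

```bash
python3 -c "
from h import *
s=ctrl.get_state();print(s['eef_pos'],s['opening'],(np.array([.613,-.09,.15])-s['eef_pos'])*100)"
```

```text
[ 0.61220471 -0.09136571  0.22577201] 0.30661028051321465 [ 0.07952932  0.13657119 -7.57720092]
```

Emit:
{"fn": "send_rows", "kwargs": {
  "series": [
    [[0,0.1,2,0,0,0,-1],[0,0,3,0,0,0,-1],[0,0,1.7,0,0,0,-1],[0,0,0.7,0,0,0,-1],[0,0,0,0,0,0,-1],[0,0,0,0,0,0,0.2],[0,0,0,0,0,0,0.2],[0,0,0,0,0,0,0.2],[0,0,0,0,0,0,0.2]]
  ]
}}

```text
time: 47.58
eef_pos: [0.6138, -0.0911, 0.1518]
tcp_rot: [0.707, 0.707, 0.0, 0.0]
contact_force: [-0.9, 0.8, -1.0]
opening: 0.597
finger_force: 0.0
```

Emit:
{"fn": "send_rows", "kwargs": {
  "series": [
    [[0,0,-2,0,0,0,0.2],[0,0,-4,0,0,0,0.2],[0,0,-5,0,0,0,0.2],[2,0,-5,0,0,0,0.2],[3,-1,-5,0,0,0,0.2],[5,-2,0,0,0,0,0.2],[5,-2,0,0,0,0,0.2],[3,0,0,0,0,0,0.2],[0,0,0,0,0,0,0.2],[0,0,0,0,0,0,0.2]]
  ]
}}

```text
time: 48.82
eef_pos: [0.5637, 0.0884, 0.3624]
tcp_rot: [0.707, 0.707, 0.0, 0.001]
contact_force: [0.4, -0.7, -0.2]
opening: 0.603
finger_force: 0.0
```

Run:
```python
from h import *
import pickle
a=cam('wrist');b=cam('side');pickle.dump((a,b),open('w9.pkl','wb'));s=ctrl.get_state();print(s['eef_pos'],s['contact_force'],s['opening'])
im=np.hstack([a['img'], cv2.resize(b['img'][156:252,250:314],(256,384),interpolation=2)])
cv2.imwrite('pics/m9.png',im[:,:,::-1])
```

```text
[0.56381636 0.08788526 0.36178254] [0.66462141 0.77474381 0.12566975] 0.5967076263602732
```

View pics/m9.png

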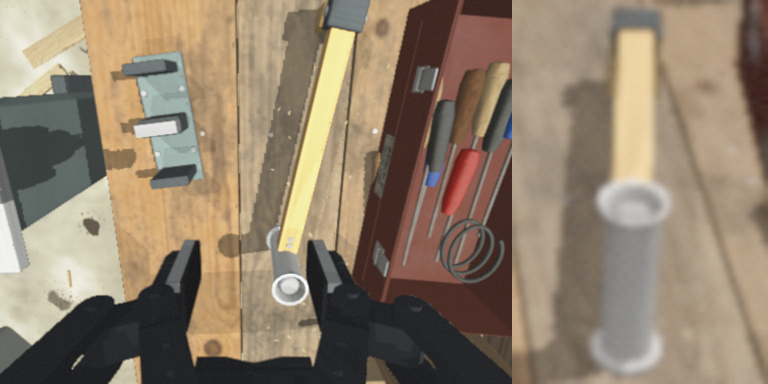

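The fifth slug's top shows in the mouth at (290,288), so all five are in. The beam's yellow bar runs from (345,30) to (290,250), and the stand's blade is at (159,127).

Run:
```python
from h import *
import pickle
a,b=pickle.load(open('w9.pkl','rb'))
h=cv2.cvtColor(a['img'],cv2.COLOR_RGB2HSV)
m=((h[:,:,0]>18)&(h[:,:,0]<30)&(h[:,:,1]>95)&(h[:,:,2]>190)).astype(np.uint8);m[:,:250]=0;m[:,370:]=0;m[265:]=0
m=cv2.morphologyEx(m,cv2.MORPH_OPEN,np.ones((3,3),np.uint8))
print(m.sum())
P=[];W=[]
for y in range(40,230,10):
    xs=np.nonzero(m[y])[0]
    if len(xs)<5: continue
    L=onz(a,(xs.min()-.5,y),.075);R=onz(a,(xs.max()+.5,y),.075);P.append((L+R)/2);W.append(R[0]-L[0])
P=np.array(P);k=np.polyfit(P[:,1],P[:,0],1);print('slope dx/dy',k,'widths',np.round(W,3),'res',np.std(P[:,0]-np.polyval(k,P[:,1])))
u=np.array([k[0],1])/np.hypot(k[0],1)
mouth=np.array([.6135,-.0905]);print('line x at mouth',np.polyval(k,mouth[1]))
print('origin',mouth+.170*u,'yaw',-np.arctan(k[0]))
bal=mouth+u*(.170-.038);print('balance guess',bal,'line',np.polyval(k,bal[1]))
# blade
g=((h[:,:,2]>170)&(h[:,:,1]<40)).astype(np.uint8);g[:,:125]=0;g[:,195:]=0;g[:110]=0;g[145:]=0
n,l,st,ce=cv2.connectedComponentsWithStats(g);i=1+st[1:,4].argmax();print(st[i],ce[i],'blade',onz(a,ce[i],.085))
r=cv2.minAreaRect(np.argwhere(l==i)[:,::-1].astype(np.float32));q=cv2.boxPoints(r);print([onz(a,p,.085).round(4)[:2] for p in q])
for n,p,z in[('base TL',(136,58),.01),('TR',(181,52),.01),('BR',(202,178),.01),('BL',(158,186),.01)]:print(n,onz(a,p,z))
```

```text
111Traceback (most recent call last):
  File "<stdin>", line 13, in <module>
IndexError: too many indices for array: array is 1-dimensional, but 2 were indexed
```

```bash
cat > beam.py <<'E'
from h import *
import pickle
a,b=pickle.load(open('w9.pkl','rb'))
h=cv2.cvtColor(a['img'],cv2.COLOR_RGB2HSV)
print(h[100,325],h[180,307],h[100,280],h[180,360])
m=((h[:,:,0]>15)&(h[:,:,0]<32)&(h[:,:,1]>80)&(h[:,:,2]>205)).astype(np.uint8);m[:,:250]=0;m[:,370:]=0;m[265:]=0
m=cv2.morphologyEx(m,cv2.MORPH_CLOSE,np.ones((3,3),np.uint8))
print(m.sum())
P=[];W=[]
for y in range(40,230,10):
    xs=np.nonzero(m[y])[0]
    if len(xs)<5: continue
    L=onz(a,(xs.min()-.5,y),.075);R=onz(a,(xs.max()+.5,y),.075);P.append((L+R)/2);W.append(R[0]-L[0])
P=np.array(P);k=np.polyfit(P[:,1],P[:,0],1);print('slope dx/dy',k,'widths',np.round(W,3),'res',np.std(P[:,0]-np.polyval(k,P[:,1])))
u=np.array([k[0],1])/np.hypot(k[0],1)
mouth=np.array([.6135,-.0905]);print('line x at mouth',np.polyval(k,mouth[1]))
print('origin',mouth+.170*u,'yaw',-np.arctan(k[0]))
bal=mouth+u*(.170-.038);print('balance guess',bal,'line',np.polyval(k,bal[1]))
# blade
g=((h[:,:,2]>170)&(h[:,:,1]<40)).astype(np.uint8);g[:,:125]=0;g[:,195:]=0;g[:110]=0;g[145:]=0
n,l,st,ce=cv2.connectedComponentsWithStats(g);i=1+st[1:,4].argmax();print(st[i],ce[i],'blade',onz(a,ce[i],.085))
r=cv2.minAreaRect(np.argwhere(l==i)[:,::-1].astype(np.float32));q=cv2.boxPoints(r);print([onz(a,p,.085).round(4)[:2] for p in q])
for n,p,z in[('base TL',(136,58),.01),('TR',(181,52),.01),('BR',(202,178),.01),('BL',(158,186),.01)]:print(n,onz(a,p,z))
E
python3 beam.py
```

```text
[ 27  84 245] [ 26  87 245] [ 18  60 119] [ 17  82 206]
4993
slope dx/dy [0.0745318 0.6542977] widths [0.031 0.03  0.032 0.031 0.062 0.068 0.071 0.076 0.079 0.03  0.03  0.029
 0.031 0.03  0.092 0.097 0.097 0.1   0.089] res 0.011304116316373373
line x at mouth 0.6475525743323584
origin [0.62613536 0.07902978] yaw -0.07439425050583869
balance guess [0.62331099 0.04113489] line 0.6573635597284989
[145 110  50  35 635] [173.89448819 131.19527559] blade [0.46226719 0.1050048  0.085     ]
[array([0.4236, 0.0884]), array([0.4283, 0.1314]), array([0.4896, 0.1316]), array([0.487 , 0.0885])]
base TL [0.39927584 0.19563067 0.01      ]
TR [0.4629358  0.20374417 0.01      ]
BR [0.48272879 0.01949708 0.01      ]
BL [0.4118424 0.0061063 0.01     ]
```

```bash
sed -i 's/h\[:,:,0\]>15/h[:,:,0]>22/; s/h\[:,:,2\]>170)&(h\[:,:,1\]<40/h[:,:,2]>200)\&(h[:,:,1]<25/' beam.py; python3 beam.py
```

```text
[ 27  84 245] [ 26  87 245] [ 18  60 119] [ 17  82 206]
4148
slope dx/dy [0.1893627  0.62870281] widths [0.029 0.028 0.029 0.028 0.029 0.029 0.029 0.028 0.03  0.029 0.028 0.029
 0.028 0.03  0.029 0.029 0.03  0.028 0.029] res 0.0002744544441705563
line x at mouth 0.6115654852553057
origin [0.64512956 0.07653165] yaw -0.1871467793840265
balance guess [0.63805943 0.03919516] line 0.6361249109565386
[134 121  43  17 488] [155.18032787 129.00614754] blade [0.43862398 0.10773203 0.085     ]
[array([0.4118, 0.1117]), array([0.4645, 0.1185]), array([0.4652, 0.1036]), array([0.412 , 0.0966])]
base TL [0.39927584 0.19563067 0.01      ]
TR [0.4629358  0.20374417 0.01      ]
BR [0.48272879 0.01949708 0.01      ]
BL [0.4118424 0.0061063 0.01     ]
```

Emit:
{"fn": "send_rows", "kwargs": {
  "series": [
    [[-2.4,3.3,3,0,0,0,0.2],[-2.5,4,5,0,0,0,0.2],[0,0,4,0,0,0.187,0.2],[0,0,2,0,0,0,0.2],[0,0,0,0,0,0,0.2],[0,0,0,0,0,0,0.2]]
  ]
}}

```text
time: 49.68
eef_pos: [0.634, 0.0421, 0.2286]
tcp_rot: [0.77, 0.639, 0.001, 0.001]
contact_force: [0.6, 0.2, 0.3]
opening: 0.596
finger_force: 0.0
```

```bash
cat > st.py <<'E'
from h import *
F=[];T=[]
for i in range(20):
    s=ctrl.get_state();F.append(s['contact_force']);T.append(s['wrist_torque'])
    ctrl.read_camera('wrist') if i in(5,10,15) else 0
R=Ro.from_quat(s['tcp_rot']).as_matrix()
print(s['eef_pos'].round(4),'yaw',np.arctan2(R[1,0],R[0,0])-np.pi/2,'\n',R.round(3),'\nF',np.mean(F,0).round(3),np.std(F,0).round(2),'T',np.mean(T,0).round(4),np.std(T,0).round(3),s['time'])
E
python3 st.py
```

```text
[0.6339 0.0424 0.2286] yaw -0.18595118733519578 
 [[ 0.185  0.983  0.004]
 [ 0.983 -0.185 -0.   ]
 [ 0.     0.004 -1.   ]] 
F [0.237 0.212 0.209] [0.33 0.31 0.42] T [-0.0076 -0.0192 -0.0039] [0.024 0.014 0.038] 49.825
```

Emit:
{"fn": "send_rows", "kwargs": {
  "series": [
    [[-0.25,0.3,2,0,0,0,0.2],[0,0,5,0,0,0,0.2],[0,0,5,0,0,0,0.2],[0,0,3,0,0,0,0.2],[0,0,1.5,0,0,0,0.2],[0,0,1,0,0,0,0.2],[0,0,0,0,0,0,0.2],[0,0,0,0,0,0,0.2]]
  ]
}}

```text
time: 50.82
eef_pos: [0.6366, 0.0391, 0.0525]
tcp_rot: [0.77, 0.638, 0.001, 0.001]
contact_force: [0.4, -0.6, 0.3]
opening: 0.602
finger_force: 0.0
```

Emit:
{"fn": "send_rows", "kwargs": {
  "series": [
    [[0,0,0,0,0,0,-1],[0,0,0,0,0,0,-1],[0,0,0,0,0,0,-1],[0,0,0,0,0,0,-1],[0,0,0,0,0,0,-1]]
  ],
  "force": 70
}}

```text
time: 51.45
eef_pos: [0.6364, 0.0392, 0.0525]
tcp_rot: [0.77, 0.638, 0.001, 0.001]
contact_force: [-0.8, 0.4, 5.8]
opening: 0.34
finger_force: 72.6
```

Emit:
{"fn": "send_rows", "kwargs": {
  "series": [
    [[0,0,-0.5,0,0,0,-1],[0,0,-1,0,0,0,-1],[0,0,-1,0,0,0,-1],[0,0,-0.5,0,0,0,-1],[0,0,0,0,0,0,-1],[0,0,0,0,0,0,-1],[0,0,0,0,0,0,-1],[0,0,0,0,0,0,-1],[0,0,0,0,0,0,-1]]
  ]
}}

```text
time: 52.58
eef_pos: [0.6354, 0.0392, 0.0808]
tcp_rot: [0.77, 0.638, -0.0, -0.0]
contact_force: [-0.5, -0.5, -9.0]
opening: 0.334
finger_force: 70.5
```

Run:
```python
from h import *
F=[];T=[]
for i in range(25):
    ctrl.read_camera('side'); s=ctrl.get_state();F.append(s['contact_force']);T.append(s['wrist_torque'])
R=Ro.from_quat(s['tcp_rot']).as_matrix()
F=np.array(F);T=np.array(T)
print(s['eef_pos'].round(4),s['opening'],R.round(3),'\nF',F.mean(0).round(3),F.std(0).round(2),'T',T.mean(0).round(4),T.std(0).round(3),'first/last',T[:8].mean(0),T[-8:].mean(0),s['time'])
print('T in tool',R.T@T.mean(0))
```

```text
[0.6354 0.0392 0.081 ] 0.33247917157529544 [[ 0.186  0.983  0.   ]
 [ 0.983 -0.186  0.   ]
 [ 0.     0.    -1.   ]] 
F [-0.08  -0.075 -9.757] [0.62 0.34 0.54] T [ 0.0319 -0.0188 -0.0081] [0.027 0.036 0.035] first/last [ 0.02676805 -0.01671076 -0.0138893 ] [ 0.0404797  -0.02834712 -0.00918311] 53.825
T in tool [-0.01257361  0.03480629  0.00808349]
```

Run:
```python
from h import *
import pickle
c2=pickle.load(open('w2.pkl','rb'));a,b=pickle.load(open('w9.pkl','rb'))
def blade(c,box):
    h=cv2.cvtColor(c['img'],cv2.COLOR_RGB2HSV);x0,x1,y0,y1=box
    g=((h[:,:,2]>190)&(h[:,:,1]<30)).astype(np.uint8);k=np.zeros_like(g);k[y0:y1,x0:x1]=g[y0:y1,x0:x1]
    n,l,st,ce=cv2.connectedComponentsWithStats(k);i=1+st[1:,4].argmax();print(st[i],onz(c,ce[i],.085).round(4))
    q=cv2.boxPoints(cv2.minAreaRect(np.argwhere(l==i)[:,::-1].astype(np.float32)));print([onz(c,p,.085).round(4)[:2] for p in q]);return ce[i]
p=blade(c2,(205,255,285,310));q=blade(a,(125,195,110,145));r=blade(b,(200,235,175,205))
print(tri(c2,p,a,q),tri(a,q,b,r),tri(c2,p,b,r))
```

```text
[212 296  31  10 208] [0.4388 0.1086 0.085 ]
[array([0.4118, 0.1123]), array([0.4639, 0.1191]), array([0.4652, 0.1039]), array([0.4126, 0.097 ])]
[134 121  43  17 501] [0.4387 0.1078 0.085 ]
[array([0.4117, 0.1119]), array([0.4648, 0.1185]), array([0.4655, 0.1034]), array([0.4117, 0.0966])]
[220 183   5   3   8] [0.4585 0.1109 0.085 ]
[array([0.4516, 0.111 ]), array([0.4623, 0.1187]), array([0.4646, 0.1095]), array([0.4539, 0.1019])]
(array([0.43852085, 0.10769891, 0.08395704]), np.float64(0.00035264838072023816)) (array([0.44986376, 0.10736503, 0.09115854]), np.float64(0.018258621936423833)) (array([0.44876175, 0.1099362 , 0.08665087]), np.float64(0.01956202846615837))
```

Emit:
{"fn": "send_rows", "kwargs": {
  "series": [
    [[0,0,-1,0,0,0,-1],[0,0,-2,0,0,0,-1],[0,0,-2,0,0,0,-1],[0,0,-2,0,0,0,-1],[0,0,-1.5,0,0,0,-1],[0,0,0,0,0,-0.099,-1],[0,0,0,0,0,-0.099,-1],[0,0,0,0,0,-0.099,-1],[0,0,0,0,0,0,-1],[0,0,0,0,0,0,-1]]
  ]
}}

```text
time: 55.08
eef_pos: [0.6354, 0.0392, 0.1662]
tcp_rot: [0.668, 0.744, 0.0, -0.0]
contact_force: [-0.1, -0.1, -8.9]
opening: 0.334
finger_force: 70.6
```

Emit:
{"fn": "send_rows", "kwargs": {
  "series": [
    [[0.3,-1.5,0,0,0,0,-1],[0.4,-2.5,0,0,0,0,-1],[0.4,-3,0,0,0,0,-1],[0.4,-3,0,0,0,0,-1],[0.4,-3,0,0,0,0,-1],[0.4,-3,0,0,0,0,-1],[0.3,-2.2,0,0,0,0,-1],[0.2,-1.2,0,0,0,0,-1],[0,0,0,0,0,0,-1],[0,0,0,0,0,0,-1]]
  ]
}}

```text
time: 56.32
eef_pos: [0.4406, 0.0455, 0.1666]
tcp_rot: [0.667, 0.745, 0.001, 0.001]
contact_force: [0.7, -0.2, -9.8]
opening: 0.333
finger_force: 70.9
```

```bash
python3 st.py
```

```text
[0.4403 0.0456 0.1662] yaw 0.1097906738609673 
 [[-0.11   0.994  0.001]
 [ 0.994  0.11  -0.   ]
 [-0.     0.001 -1.   ]] 
F [ 0.215 -0.015 -9.774] [0.37 0.49 0.15] T [ 0.033  -0.0103  0.0006] [0.043 0.032 0.033] 56.475
```

Emit:
{"fn": "send_rows", "kwargs": {
  "series": [
    [[0,0,0,0,0,-0.015,-1],[1,0.1,0,0,0,0,-1],[2,0.2,0,0,0,0,-1],[2,0.2,0,0,0,0,-1],[1.6,0.1,0,0,0,0,-1],[0,0,2,0,0,0,-1],[0,0,2.4,0,0,0,-1],[0,0,1.6,0,0,0,-1],[0,0,0,0,0,0,-1],[0,0,0,0,0,0,-1]]
  ]
}}

```text
time: 57.72
eef_pos: [0.4382, 0.112, 0.1069]
tcp_rot: [0.662, 0.75, 0.001, 0.001]
contact_force: [0.4, -0.6, -10.1]
opening: 0.333
finger_force: 71.0
```

Run:
```python
from h import *
s=ctrl.get_state();print(s['eef_pos'],s['contact_force'],s['wrist_torque'],(np.array([.4382,.1117,.0925])-s['eef_pos'])*100)
a=cam('wrist');b=cam('side');d=cam('scene')
im=np.hstack([cv2.resize(a['img'],(400,300)),cv2.resize(b['img'][110:260,140:340],(400,300),interpolation=2)])
im=np.vstack([im,np.hstack([cv2.resize(d['img'][130:280,150:350],(400,300),interpolation=2),np.zeros((300,400,3),np.uint8)])])
cv2.imwrite('pics/m10.png',im[:,:,::-1])
```

```text
[0.43817562 0.11201576 0.10688607] [  0.40250849  -0.59084574 -10.12743289] [-0.01909319  0.02383307 -0.00765579] [ 0.00243824 -0.0315764  -1.43860687]
```

View pics/m10.png

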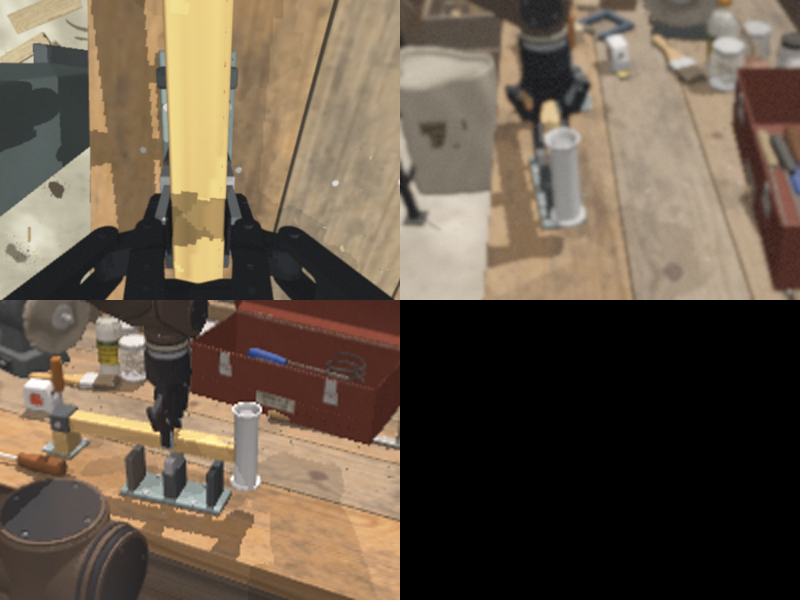

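The beam is held level and parallel to the stand's base. In the scene panel the blade at (175,470) sits under the grip, and both posts are clear.

Emit:
{"fn": "send_rows", "kwargs": {
  "series": [
    [[0,0,0.6,0,0,0,-1],[0,0,0.5,0,0,0,-1],[0,0,0.2,0,0,0,-1],[0,0,0,0,0,0,-1],[0,0,0,0,0,0,-1]]
  ]
}}

```text
time: 58.5
eef_pos: [0.4374, 0.112, 0.0929]
tcp_rot: [0.662, 0.75, 0.0, 0.0]
contact_force: [-0.3, 0.7, -9.3]
opening: 0.335
finger_force: 71.0
```

Emit:
{"fn": "send_rows", "kwargs": {
  "series": [
    [[0,0,0.1,0,0,0,-1],[0,0,0,0,0,0,-1],[0,0,0,0,0,0,-1]]
  ]
}}

```text
time: 58.88
eef_pos: [0.4375, 0.112, 0.0925]
tcp_rot: [0.662, 0.75, 0.0, 0.0]
contact_force: [-2.4, -0.3, -3.5]
opening: 0.336
finger_force: 71.5
```

Emit:
{"fn": "send_rows", "kwargs": {
  "series": [
    [[0,0,0.06,0,0,0,-1],[0,0,0,0,0,0,-1],[0,0,0,0,0,0,-1]]
  ]
}}

```text
time: 59.25
eef_pos: [0.4375, 0.112, 0.0924]
tcp_rot: [0.661, 0.75, -0.0, 0.0]
contact_force: [-5.8, -0.5, 2.9]
opening: 0.335
finger_force: 72.6
```

Run:
```python
from h import *
F=[];T=[]
for i in range(15):
    ctrl.read_camera('side'); s=ctrl.get_state();F.append(s['contact_force']);T.append(s['wrist_torque'])
print(s['eef_pos'],np.mean(F,0),np.mean(T,0),np.std(T,0)/4)
```

```text
[0.43752215 0.11198034 0.09244413] [-5.33499593 -0.26068799  2.96428119] [-0.06659373  0.88044263 -0.00702367] [0.00598315 0.00946858 0.00914542]
```

Emit:
{"fn": "send_rows", "kwargs": {
  "series": [
    [[0,0,-0.03,0,0,0,-1],[0,0,0,0,0,0,-1],[0,0,0,0,0,0,-1]]
  ],
  "force": 20
}}

```text
time: 60.38
eef_pos: [0.4376, 0.112, 0.0925]
tcp_rot: [0.662, 0.75, 0.0, 0.0]
contact_force: [-5.7, -0.2, 4.8]
opening: 0.338
finger_force: 72.7
```

Emit:
{"fn": "send_rows", "kwargs": {
  "series": [
    [[0,0,0,0,0,0,-0.28],[0,0,0,0,0,0,-0.24],[0,0,0,0,0,0,-0.2],[0,0,0,0,0,0,-0.1],[0,0,0,0,0,0,0],[0,0,0,0,0,0,0],[0,0,0,0,0,0,0],[0,0,0,0,0,0,0]]
  ]
}}

```text
time: 61.38
eef_pos: [0.4373, 0.112, 0.0917]
tcp_rot: [0.662, 0.75, 0.0, 0.0]
contact_force: [-0.4, -0.8, -0.1]
opening: 0.496
finger_force: 0.0
```

```bash
cat > tilt.py <<'E'
from h import *
s=ctrl.get_state();print(s['eef_pos'],s['contact_force'],s['opening'],s['time'])
def meas():
    d=ctrl.read_camera('side');h=cv2.cvtColor(d['img'],cv2.COLOR_RGB2HSV)
    m=((h[:,:,1]<25)&(h[:,:,2]>175)).astype(np.uint8);k=np.zeros_like(m);k[160:235,195:250]=m[160:235,195:250]
    ys,xs=np.nonzero(k);r=np.percentile(ys,[2,98])
    d=ctrl.read_camera('scene');h=cv2.cvtColor(d['img'],cv2.COLOR_RGB2HSV)
    m=((h[:,:,0]>20)&(h[:,:,0]<32)&(h[:,:,1]>60)&(h[:,:,2]>150)).astype(np.uint8);k=np.zeros_like(m);k[180:215,180:270]=m[180:215,180:270]
    Y,X=np.nonzero(k)
    return k.sum(),(np.polyfit(X,Y,1)[0] if k.sum()>20 else None),r,d
for i in range(3): *q,d=meas(); print(q)
print('expected slope level', [proj(d,p) for p in ([.4387+.1*.125,.108-.1,.11],[.4387-.15*.125,.108+.15,.11])])
E
python3 tilt.py
```

```text
[0.43726699 0.11198075 0.09166385] [-0.3808382  -0.82305685 -0.08666585] 0.49644951676513593 61.375
[np.uint64(252), np.float64(0.19215649363301007), array([179., 225.])]
[np.uint64(251), np.float64(0.19262533594992712), array([179., 225.])]
[np.uint64(252), np.float64(0.19078918963727726), array([179., 225.])]
expected slope level [array([264.1361526 , 205.08781034]), array([196.71674769, 192.42502143])]
```

The bar's slope is 0.192 against 0.188 expected when level, so it is free and level. I'll raise the gripper clear and watch.

Emit:
{"fn": "send_rows", "kwargs": {
  "series": [
    [[0,0,0,0,0,0,0.1],[0,0,0,0,0,0,0.1],[0,0,-0.5,0,0,0,0.1],[0,0,-1,0,0,0,0.1],[0,0,-2,0,0,0,0.1],[0,0,-4,0,0,0,0.1],[0,0,-5,0,0,0,0.1],[0,0,-4,0,0,0,0.1],[0,0,0,0,0,0,0.1],[0,0,0,0,0,0,0.1]]
  ]
}}

```text
time: 62.92
eef_pos: [0.4369, 0.1119, 0.2564]
tcp_rot: [0.662, 0.75, -0.0, -0.0]
contact_force: [1.1, -0.3, -0.6]
opening: 0.555
finger_force: 0.0
```

Emit:
{"fn": "send_rows", "kwargs": {
  "series": [
    [[0,0,0,0,0,0,0.1],[0,0,0,0,0,0,0.1],[0,0,0,0,0,0,0.1],[0,0,0,0,0,0,0.1],[0,0,0,0,0,0,0.1],[0,0,0,0,0,0,0.1],[0,0,0,0,0,0,0.1],[0,0,0,0,0,0,0.1]]
  ]
}}

```text
time: 63.92
eef_pos: [0.4373, 0.112, 0.2567]
tcp_rot: [0.662, 0.75, 0.0, 0.0]
contact_force: [-0.5, -0.3, 0.9]
opening: 0.553
finger_force: 0.0
```

Emit:
{"fn": "send_rows", "kwargs": {
  "series": [
    [[0,0,0,0,0,0,0.1],[0,0,0,0,0,0,0.1],[0,0,0,0,0,0,0.1],[0,0,0,0,0,0,0.1],[0,0,0,0,0,0,0.1],[0,0,0,0,0,0,0.1],[0,0,0,0,0,0,0.1],[0,0,0,0,0,0,0.1]]
  ]
}}

```text
time: 64.92
eef_pos: [0.4373, 0.112, 0.2567]
tcp_rot: [0.662, 0.75, 0.0, 0.0]
contact_force: [-0.6, 0.3, 0.5]
opening: 0.548
finger_force: 0.0
```

```bash
python3 tilt.py
python3 - <<'E'
from h import *
for i in range(40): ctrl.read_camera('side')
a=cam('wrist');b=cam('side');d=cam('scene')
im=np.vstack([np.hstack([cv2.resize(a['img'],(400,300)),cv2.resize(b['img'][110:260,140:340],(400,300),interpolation=2)]),np.hstack([cv2.resize(d['img'][150:250,160:293],(400,300),interpolation=2),cv2.resize(b['img'],(400,300))])])
cv2.imwrite('pics/m11.png',im[:,:,::-1])
E
python3 tilt.py
```

```text
[0.43726939 0.11195935 0.25667148] [-0.63263692  0.31660642  0.52130118] 0.5483869214721747 64.925
[np.uint64(362), np.float64(0.18625350440839586), array([179., 225.])]
[np.uint64(362), np.float64(0.18649086805491977), array([179., 225.])]
[np.uint64(365), np.float64(0.1881923037119658), array([179., 225.])]
expected slope level [array([264.1361526 , 205.08781034]), array([196.71674769, 192.42502143])]
[0.43726469 0.11194861 0.25666909] [ 0.80975579 -0.2328075  -0.45093422] 0.5530762642907102 67.375
[np.uint64(363), np.float64(0.1880070689153869), array([179., 225.])]
[np.uint64(363), np.float64(0.18692211829637376), array([179., 225.])]
[np.uint64(364), np.float64(0.18842971421842247), array([179., 225.])]
expected slope level [array([264.1361526 , 205.08781034]), array([196.71674769, 192.42502143])]
```

View pics/m11.png

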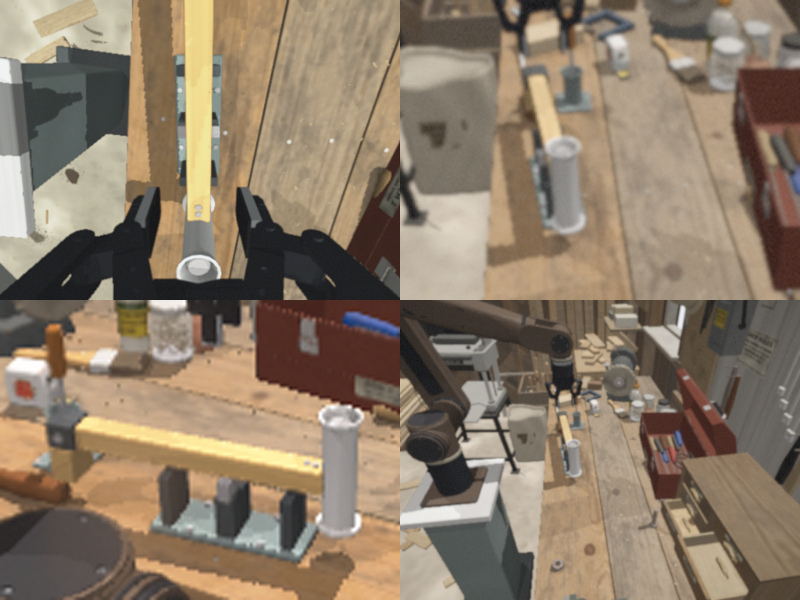

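The beam rests level on the blade. The slope stayed at 0.187–0.188 for several seconds, both posts are clear, the brush is in its cup, and the nut and bolt stand where they were.

```bash
python3 -c "
from plant import ctrl
print(ctrl.sign_off())"
```

```text
the job is handed in; nothing more can be done
None
```

I brushed the tube three times and put the brush back in its holder, dropped all five slugs into the tube, and left the loaded beam level and still on the stand's middle edge, clear of both posts; the job is handed in, no verdict came back, and I didn't touch the bolt, nut or tape measure.

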